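# Put the remotes away in the acrylic tray

### The arm

A 6-joint arm with a two-finger parallel gripper is mounted at the origin on the work surface. World frame = base frame: x ahead of the robot, y to its left, z up, the work surface at z = 0. Lengths are in m, angles in rad, forces in N, time in s.
With the tool pointing down it reaches from about 0.4 to 0.825 m from the base axis. Payload 7 kg.
Tool frame: the origin (TCP) lies on the centre line of the jaws, within the pads' length; the fingertips stand 22 mm ahead of it and the grasp point (between the pads) lies 3 mm ahead of it (arm.tcp_to_tips is the distance from the TCP to the fingertips, in m); z points along the fingers, y is the line along which they close (so a half turn about z gives the same grasp; the last joint's range is limited). The gripper opens to 88 mm and grips with 3 to 60 N. Pads are 19 mm wide; open, the fingers measure 130 mm over their backs; the gripper's body (78 mm by 193 mm) begins 47 mm behind the grasp point.
Start: joints at [-0.959, 0.359, 0.012, 0, -1.224, -0.288], TCP at [0.215, -0.64, 0.249] pointing down, gripper open.
Joint ranges: [-3.07, 3.07], [-1.43, 2.12], [-1.02, 1.25], [-3.03, 1.67], [-3.05, -0], [-3.03, 3.03]. Speed limits (rad/s): [2.39, 2.39, 3.01, 3.14, 3.14, 3.14].

### API

Orientations are given as [roll, pitch, yaw] about the fixed x, y, z axes, in that order (R = Rz(yaw) Ry(pitch) Rx(roll)).
In Python, from station import arm gives the robot as it stands.
- The arm moves only by the tool jog_arm, never from a script. Its argument "targets" is a list of rows, each an object of numbers: "dx", "dy", "dz": the shift along the tool's x, y, z in mm; "rx", "ry", "rz": the turn, a rotation vector about the tool's x, y, z in rad; "gripper": the closure, from 0 (fully open) to 1 (shut). In form: [{"dx": .., "dy": .., "dz": .., "rx": .., "ry": .., "rz": .., "gripper": ..}, ...]. A call has exactly 8 rows; each row is the pose to reach, as a shift and turn from the pose commanded when the call began, along the tool's axes at that moment; what a row does not reach only later rows make up. A row lasts 1/12 s, in which the tool goes at most 41.7 mm and 7.16 degrees, less where a joint would pass 70% of its speed; a pose out of reach is approached as far as the arm can. A call with a gripper value outside its range is refused whole. The fingers move at their own pace and stop on an object; "force" is the grip in N (left out, the last holds). Time passes only in rows, so rows that repeat a pose let the fingers close, or fill a call up. It gives the time, the measured TCP pose, the force, the opening and the grip force at its end, in the units of the state.
- arm.get_state(): the state, without advancing time (a new reading comes with each control period).
- arm.grab_frame(name): name is "scene" or "top" or "wrist"; returns a dict with "frame" (400x640x3 uint8, red, green, blue), "z_map" (400x640 float32, m along the optical axis (not along the pixel's ray), 0 where there is no reading), "fx", "fy", "cx", "cy" (pixels), "distortion" ([k1, k2, p1, p2, k3] as OpenCV has them; the pictures are not rectified), "view" (4x4, takes a point from world to camera coordinates). Camera axes: x right, y down, z forward; pixel columns grow to the right and rows downward; lengths in m; the calibration is good to about 2 mm. A picture is of the moment at which its call begins.
- arm.job_done(): hands the job in; it is judged then, once.
The state is a dict: "t": time; "q": joint angles; "qd": joint speeds; "joint_efforts": joint torques, N m; "eef_pos": TCP position; "ee_rot": TCP orientation; "force": force on the tool from outside, world axes, zero at the start; "moment": the same for the moment, N m; "width": finger opening in m; "gripper_force": force on a finger pad.
Only numpy, scipy, OpenCV 4.12 (cv2) and the standard library are available. Lean on these libraries where they do the work, as an engineer would, in place of code of your own. Each camera call takes 0.05 s, during which the arm holds its last target. There are 200 camera calls.

### The job

Put the three remotes away in the clear tray, each lying flat, keys up, in the compartment made to its length: the black TV remote in the long one, the white soundbar remote in the middle-sized one, the small grey streaming remote in the shortest. The brass candle tin is standing in the long compartment, so move it upright on to the middle of the round ceramic coaster. The phone, the white power bank and the oak box are my flatmate's: leave them where they are.

Things in the scene. Friction and masses are not known exactly. Their poses are not given: they have to be found in the camera images.
- tray: Clear acrylic organizer tray with grey felt liners, fixed on the shelf, turned any way. Outside 238 (x) by 137 (y) by 14 high; outer walls and dividers 3 thick and all 14 high, floor 3 thick. Origin: centre of the underside; z up. Long compartment: inside 232 x 66, centre at x 0, y -32.5, length along x. Middle-sized: inside 130 x 62, centre x -51, y +34.5, length along x. Shortest: inside 99 x 62, centre x +66.5, y +34.5, length along x. (mm)
- tv_remote: Black TV remote with grey number keys and four coloured keys, 200 (x) x 46 (y) x 24 mm, about 130 g, loose, lying keys up. Origin: centre of the underside; x along its length, z up. Either end may lead in the tray.
- soundbar_remote: White soundbar remote with a grey ring and six grey keys, 108 (x) x 38 (y) x 22 mm, about 70 g, loose, keys up. Origin: centre of the underside; x along its length, z up. Either end may lead in the tray.
- streaming_remote: Small grey streaming-player remote with a black ring, blue centre and four black keys, 80 (x) x 36 (y) x 22 mm, about 50 g, loose, keys up. Origin: centre of the underside; x along its length, z up. Either end may lead in the tray.
- candle: Brass-coloured candle tin with cream wax, round, 56 mm diameter, 45 mm high, about 160 g, loose, at the start standing on the floor of the tray's long compartment. Origin: centre of the underside; z up.
- coaster: Round blue ceramic coaster with a white ring, 95 mm diameter, 9 mm thick, flat, loose on the shelf. Origin: centre of the underside; z up.
- phone: Flatmate's black phone, glass face up, no keys, 148 (x) x 71 (y) x 9 mm, loose. To be left alone. Origin: centre of the underside.
- power_bank: Flatmate's white power bank with rounded edges, four tiny green lamps on top and no keys, 98 (x) x 62 (y) x 22 mm, loose. To be left alone. Origin: centre of the underside.
- oak_box: Small oak box at the left end of the shelf, 100 (x) x 120 (y) x 55 mm high, fixed; its hinged lid stands half open, rising from the rim on its +x side to about 0.15 m above the shelf. To be left alone. Origin: centre of the underside; z up.
Things that resemble listed ones, but are neither listed nor needed, are in the scene too. Several things have the shape of the candle; the one meant has the colours described above. Several things have the shape of the tv_remote; the one meant has the colours described above.

How it is judged:
By the outcome, as a careful person would: the job done as asked, in the order asked, and still so for the second after the job is handed in, with the robot touching nothing.
It also fails if it takes over 99 s, if anything falls off the work surface, if the arm or the gripper's body presses on something with over 40 N, if the wrist force passes 120 N, or if a joint passes its speed limit or range.

## Working session

There is one attempt and no reset: what is moved stays moved. The work goes in short steps, Python scripts to look and compute and a tool call to move; the robot and the scene stay as the last step left them, time stands still between calls to the robot, and variables do not carry over. Pictures are saved under pics/ and viewed, at most 14 in all, crops included, and the job is handed in when it is done.

Besides the shell and the picture viewer there is one more tool, called after "Call:" in YAML: its name, and indented under it one key for each argument. jog_arm: Moves the arm, as the interface text tells. Its arguments: {"type":"object","properties":{"targets":{"type":"array","items":{"type":"object","properties":{"dx":{"type":"number"},"dy":{"type":"number"},"dz":{"type":"number"},"rx":{"type":"number"},"ry":{"type":"number"},"rz":{"type":"number"},"gripper":{"type":"number"}}}},"force":{"type":"number"}},"required":["targets"]}

```bash
ls; mkdir -p pics; cat > h.py <<'E'
import numpy as np, cv2
from station import arm
def grab(n,save=True):
    f=arm.grab_frame(n); 
    if save: np.savez('last_%s.npz'%n,**f)
    return f
def load(n): return dict(np.load('last_%s.npz'%n))
def K(f): return np.array([[f['fx'],0,f['cx']],[0,f['fy'],f['cy']],[0,0,1.]])
def pix2w(f,pts,z=None):
    """pixels -> world; z: known height plane, or None to use depth"""
    pts=np.array(pts,float).reshape(-1,2)
    n=cv2.undistortPoints(pts[:,None],K(f),np.array(f['distortion'],float))[:,0]
    V=np.array(f['view']);R,t=V[:3,:3],V[:3,3];o=-R.T@t
    d=np.c_[n,np.ones(len(n))]
    if z is None:
        s=np.array([f['z_map'][int(round(v)),int(round(u))] for u,v in pts])
        return (d*s[:,None]-t)@R
    w=d@R; return o+w*((z-o[2])/w[:,2])[:,None]
def w2pix(f,P):
    V=np.array(f['view']);r,_=cv2.Rodrigues(V[:3,:3])
    return cv2.projectPoints(np.array(P,float).reshape(-1,1,3),r,V[:3,3],K(f),np.array(f['distortion'],float))[0][:,0]
E
python3 - <<'E'
from h import *
for n in('top','scene'):
    f=grab(n); cv2.imwrite('pics/%s0.png'%n,cv2.resize(f['frame'][:,:,::-1],(800,500),interpolation=cv2.INTER_CUBIC))
s=arm.get_state();print({k:np.round(v,3) for k,v in s.items()})
f=load('top');print(f['view'],f['fx'])
E
```

```text
pics
{'t': np.float64(0.1), 'q': array([-0.959,  0.359,  0.011, -0.   , -1.224, -0.288]), 'qd': array([ 0.001, -0.002,  0.   ,  0.   , -0.   , -0.001]), 'joint_efforts': array([-1.0000e-03, -5.8416e+01,  2.9375e+01,  7.0150e+00,  1.0000e-02,
       -0.0000e+00]), 'eef_pos': array([ 0.215, -0.64 ,  0.248]), 'ee_rot': array([ 3.14 , -0.   , -2.818]), 'force': array([-0.73 , -0.076,  0.15 ]), 'moment': array([0.003, 0.019, 0.012]), 'gripper_force': np.float64(0.0), 'width': np.float64(0.088)}
[[-0.02379078 -0.99969192  0.00707577  0.11714077]
 [-0.99720421  0.02322889 -0.07102241  0.49203373]
 [ 0.07083616 -0.00874566 -0.99744962  1.60853034]
 [ 0.          0.          0.          1.        ]] 465.7069354895757
```

View pics/top0.png

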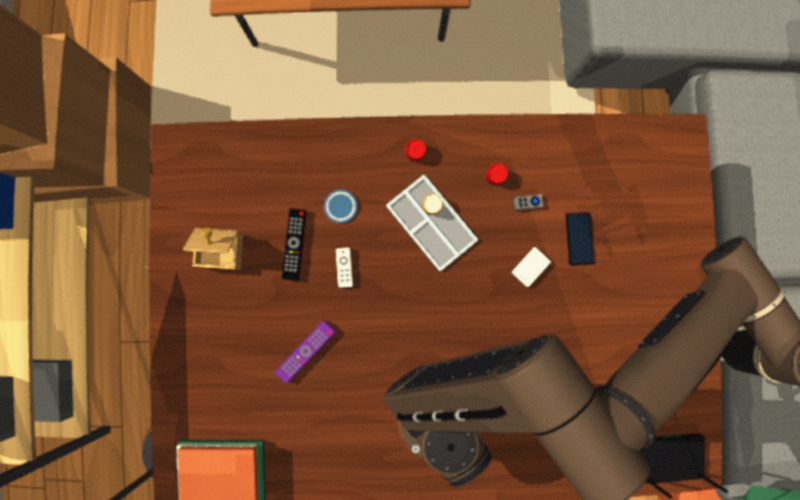

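View pics/scene0.png

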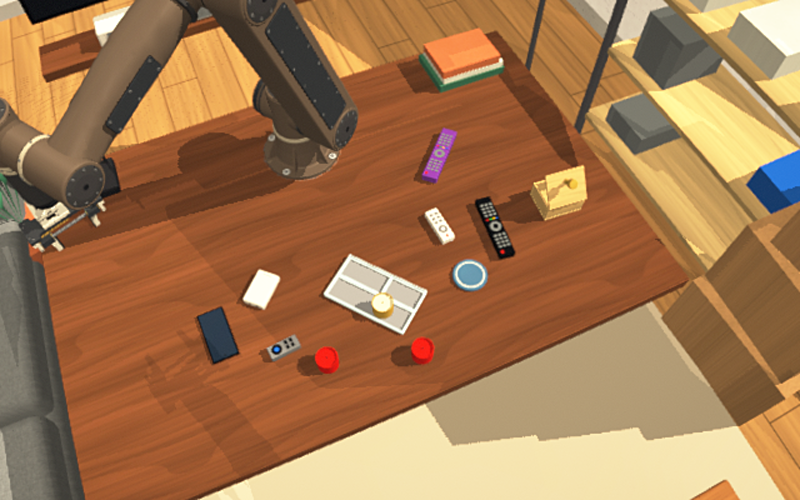

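The top view (800x500 picture) shows two remotes of the TV shape: black (294,243) and purple (305,352). Three tins share the candle's shape: brass/cream (432,203), red (416,149) and red (497,174). White things are the soundbar remote (344,267) and the power bank (532,267); dark things are the phone (580,238) and the black remote. The grey streaming remote is at (528,202), the coaster at (341,206), the tray around (432,222), and the box at (214,250). I choose black and brass, and check them in an enlarged crop.

```bash
python3 - <<'E'
from h import *
f=load('top');c=f['frame'][110:240,220:480,::-1]
cv2.imwrite('pics/crop1.png',cv2.resize(c,None,fx=3,fy=3,interpolation=cv2.INTER_CUBIC))
# quick estimates (800-px pic /1.25), known top heights
g={'tv':((294,243),.024),'sb':((344,267),.022),'st':((528,202),.022),'candle':((432,203),.048),'coaster':((341,206),.009),'tray':((432,222),.014),'box':((217,250),.055),'phone':((580,238),.009),'pb':((532,267),.022),'red1':((416,149),.045),'red2':((497,174),.045)}
for k,(p,z) in g.items():
    p=np.array(p)/1.25; w=pix2w(f,p,z)[0]; d=pix2w(f,p)[0]; print(k,w.round(3),'depthz',d[2].round(3),'r',np.hypot(*w[:2]).round(3))
E
```

```text
tv [0.505 0.397 0.024] depthz 0.025 r 0.643
sb [0.435 0.259 0.022] depthz 0.023 r 0.506
st [ 0.606 -0.263  0.022] depthz 0.026 r 0.661
candle [0.605 0.011 0.048] depthz 0.042 r 0.605
coaster [0.608 0.265 0.009] depthz 0.011 r 0.664
tray [0.556 0.01  0.014] depthz 0.008 r 0.556
box [0.489 0.606 0.055] depthz 0.142 r 0.779
phone [ 0.502 -0.412  0.009] depthz 0.018 r 0.65
pb [ 0.423 -0.267  0.022] depthz 0.024 r 0.5
red1 [0.759 0.051 0.045] depthz 0.041 r 0.76
red2 [ 0.684 -0.173  0.045] depthz 0.038 r 0.705
```

View pics/crop1.png

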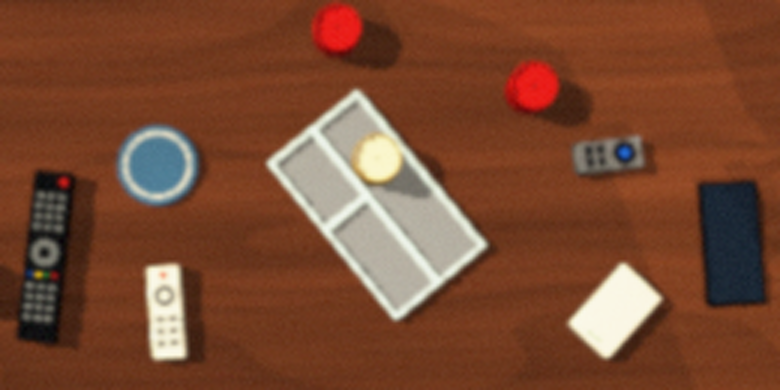

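The crop shows the black remote with coloured keys (45,257), the cream-topped brass tin (378,158) and the plain red tins (338,28) and (532,87), so the choice stands. The tray corners are (357,90), (488,245), (397,320), (267,163), with the long compartment on the upper-right side and the shortest at upper left.

```bash
cat >> h.py <<'E'
def fitrect(P,L,W):
    """P: 4 world corners in order (+x+y,+x-y,-x-y,-x+y) -> x,y,yaw, residual mm"""
    M=np.array([[L,W],[L,-W],[-L,-W],[-L,W]])/2; P=np.array(P)[:,:2]
    c=P.mean(0);Q=P-c; a=np.arctan2((M[:,0]*Q[:,1]-M[:,1]*Q[:,0]).sum(),(M*Q).sum())
    R=np.array([[np.cos(a),-np.sin(a)],[np.sin(a),np.cos(a)]])
    return c,a,np.abs(Q-M@R.T).max()*1e3
E
python3 - <<'E'
from h import *
f=load('top')
cr=lambda p:np.array(p)/3.+[220-.33,110-.33]
# tray order +x+y (short, left corner), +x-y (top), -x-y (right), -x+y (bottom)
c={'tray':([(267,163),(357,90),(488,245),(397,320)],.014,.238,.137),
'tv':([(37,170),(75,175),(57,343),(18,337)],.024,.2,.046),
'sb':([(145,266),(182,264),(188,357),(152,360)],.022,.108,.038),
'st':([(641,137),(645,167),(576,175),(573,143)],.022,.08,.036)}
for k,(p,z,L,W) in c.items():
    x,a,r=fitrect(pix2w(f,cr(p),z),L,W); print(k,x.round(4),'yaw',a.round(3),'res mm',r.round(1))
    if k=='tray':
        R=np.array([[np.cos(a),-np.sin(a)],[np.sin(a),np.cos(a)]])
        for n,o in(('long',(0,-.0325)),('mid',(-.051,.0345)),('short',(.0665,.0345))): print(n,(x+R@o).round(4))
print('candle',pix2w(f,cr((378,158)),.048).round(4),'coaster',pix2w(f,cr((158,165)),.009).round(4))
s=arm.get_state();print(s['t'],s['eef_pos'],s['ee_rot'])
E
```

```text
tray [0.556  0.0108] yaw 0.667 res mm 1.1
long [ 0.5761 -0.0147]
mid [0.4946 0.0063]
short [0.5869 0.079 ]
tv [0.5034 0.397 ] yaw -0.124 res mm 3.0
sb [0.4356 0.2585] yaw 0.051 res mm 2.6
st [ 0.6067 -0.2634] yaw -1.49 res mm 1.7
candle [[0.6055 0.0107 0.048 ]] coaster [[0.6087 0.267  0.009 ]]
0.1 [ 0.21459259 -0.63956392  0.24771778] [ 3.14011216e+00 -1.35956153e-04 -2.81794044e+00]
```

Call:
jog_arm:
  targets:
    - {"dx": -12,"dy": 10}
    - {"dx": -36,"dy": 31}
    - {"dx": -65,"dy": 55}
    - {"dx": -95,"dy": 81}
    - {"dx": -125,"dy": 107}
    - {"dx": -155,"dy": 132}
    - {"dx": -184,"dy": 157}
    - {"dx": -214,"dy": 182}

```text
invalid input at $.targets[0]: expected keys dx, dy, dz, rx, ry, rz, gripper
```

Call:
jog_arm:
  targets:
    - {"dx": -30,"dy": 26}
    - {"dx": -60,"dy": 51}
    - {"dx": -90,"dy": 77}
    - {"dx": -120,"dy": 102,"dz": 10}
    - {"dx": -150,"dy": 128,"dz": 20}
    - {"dx": -180,"dy": 153,"dz": 30}
    - {"dx": -210,"dy": 179,"dz": 40}
    - {"dx": -240,"dy": 205,"dz": 40}

```text
invalid input at $.targets[0]: expected keys dx, dy, dz, rx, ry, rz, gripper
```

Call:
jog_arm:
  targets:
    - {"dx": -30,"dy": 26}
    - {"dx": -60,"dy": 51}
    - {"dx": -90,"dy": 77}
    - {"dx": -110,"dy": 94}
    - {"dx": -120,"dy": 103}
    - {"dx": -123,"dy": 105}
    - {"dx": -123,"dy": 105}
    - {"dx": -123,"dy": 105}

```text
invalid input at $.targets[0]: expected keys dx, dy, dz, rx, ry, rz, gripper
```

```bash
cat >> h.py <<'E'
def st():
    s=arm.get_state(); print('t %.2f'%s['t'],'pos',s['eef_pos'].round(4),'rot',s['ee_rot'].round(4),'q',s['q'].round(2),'w %.4f gf %.1f'%(s['width'],s['gripper_force']),'F',s['force'].round(1)); return s
def go(xyz,yaw=None):
    """shift (mm) in tool axes and rz from the measured pose to a tool-down pose"""
    from scipy.spatial.transform import Rotation as Ro
    s=st(); R=Ro.from_euler('xyz',s['ee_rot']); 
    yaw=s['ee_rot'][2] if yaw is None else yaw
    d=R.inv().apply(np.array(xyz)-s['eef_pos'])*1e3
    rv=(R.inv()*Ro.from_euler('xyz',[np.pi,0,yaw])).as_rotvec()
    print('GO d',d.round(1),'rv',rv.round(3),'dist %.0f'%np.linalg.norm(d))
def pic(n,name,sc=1.25,box=None):
    f=grab(n);im=f['frame'][:,:,::-1]
    if box: im=im[box[1]:box[3],box[0]:box[2]]
    cv2.imwrite('pics/'+name,cv2.resize(im,None,fx=sc,fy=sc,interpolation=cv2.INTER_CUBIC)); return f
E
python3 - <<'E'
from h import *
f=pic('wrist','w1.png')
print(np.linalg.inv(f['view']).round(3),f['fx'])
go([.6055,.0107,.046])
E
```

```text
[[-0.319  0.909  0.27   0.142]
 [ 0.948  0.305  0.091 -0.664]
 [ 0.001  0.285 -0.958  0.382]
 [ 0.     0.     0.     1.   ]] 341.9651239916934
t 0.15 pos [ 0.2146 -0.6396  0.2478] rot [ 3.1403e+00 -1.0000e-04 -2.8179e+00] q [-0.96  0.36  0.01 -0.   -1.22 -0.29] w 0.0877 gf 0.0 F [-0.2  0.3  0.1]
GO d [-577.4  492.   202.4] rv [ 0.001 -0.    -0.   ] dist 785
```

View pics/w1.png

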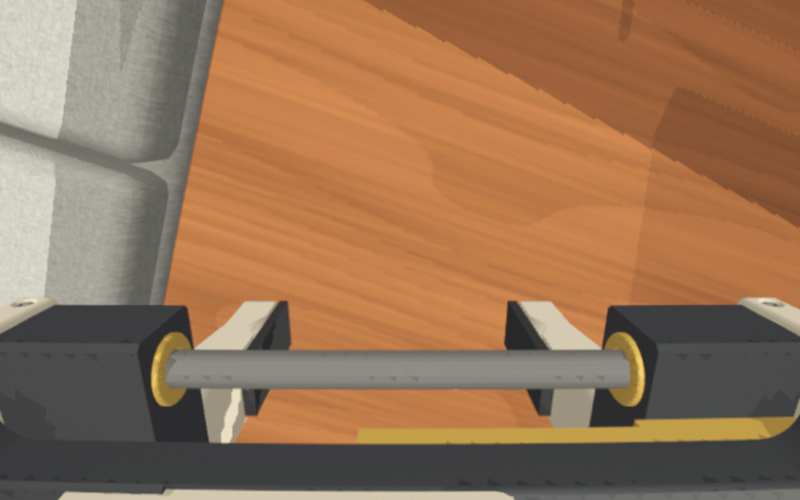

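The arm did not move: every key is required. This picture only shows the table under the open fingers (pads at about (270,360) and (530,360)).

Call:
jog_arm:
  targets:
    - {"dx": -12,"dy": 10,"dz": 0,"rx": 0,"ry": 0,"rz": 0,"gripper": 0}
    - {"dx": -36,"dy": 31,"dz": 0,"rx": 0,"ry": 0,"rz": 0,"gripper": 0}
    - {"dx": -65,"dy": 55,"dz": 0,"rx": 0,"ry": 0,"rz": 0,"gripper": 0}
    - {"dx": -95,"dy": 81,"dz": 0,"rx": 0,"ry": 0,"rz": 0,"gripper": 0}
    - {"dx": -125,"dy": 107,"dz": 0,"rx": 0,"ry": 0,"rz": 0,"gripper": 0}
    - {"dx": -155,"dy": 132,"dz": 0,"rx": 0,"ry": 0,"rz": 0,"gripper": 0}
    - {"dx": -184,"dy": 157,"dz": 0,"rx": 0,"ry": 0,"rz": 0,"gripper": 0}
    - {"dx": -214,"dy": 182,"dz": 0,"rx": 0,"ry": 0,"rz": 0,"gripper": 0}

```text
t: 0.82
eef_pos: [0.3601, -0.3971, 0.2485]
ee_rot: [3.142, 0.0, -2.818]
force: [0.7, -0.5, -0.1]
width: 0.0875
gripper_force: 0.0
```

Call:
jog_arm:
  targets:
    - {"dx": -30,"dy": 26,"dz": 0,"rx": 0,"ry": 0,"rz": 0,"gripper": 0}
    - {"dx": -60,"dy": 51,"dz": 0,"rx": 0,"ry": 0,"rz": 0,"gripper": 0}
    - {"dx": -90,"dy": 77,"dz": 0,"rx": 0,"ry": 0,"rz": 0,"gripper": 0}
    - {"dx": -120,"dy": 102,"dz": 10,"rx": 0,"ry": 0,"rz": 0,"gripper": 0}
    - {"dx": -150,"dy": 128,"dz": 20,"rx": 0,"ry": 0,"rz": 0,"gripper": 0}
    - {"dx": -180,"dy": 153,"dz": 30,"rx": 0,"ry": 0,"rz": 0,"gripper": 0}
    - {"dx": -210,"dy": 179,"dz": 40,"rx": 0,"ry": 0,"rz": 0,"gripper": 0}
    - {"dx": -240,"dy": 205,"dz": 40,"rx": 0,"ry": 0,"rz": 0,"gripper": 0}

```text
t: 1.48
eef_pos: [0.5212, -0.1262, 0.2067]
ee_rot: [3.14, -0.002, -2.818]
force: [-0.0, -1.0, 1.0]
width: 0.0878
gripper_force: 0.0
```

Call:
jog_arm:
  targets:
    - {"dx": -30,"dy": 26,"dz": 0,"rx": 0,"ry": 0,"rz": 0,"gripper": 0}
    - {"dx": -60,"dy": 51,"dz": 0,"rx": 0,"ry": 0,"rz": 0,"gripper": 0}
    - {"dx": -90,"dy": 77,"dz": 0,"rx": 0,"ry": 0,"rz": 0,"gripper": 0}
    - {"dx": -110,"dy": 94,"dz": 0,"rx": 0,"ry": 0,"rz": 0,"gripper": 0}
    - {"dx": -120,"dy": 103,"dz": 0,"rx": 0,"ry": 0,"rz": 0,"gripper": 0}
    - {"dx": -123,"dy": 105,"dz": 0,"rx": 0,"ry": 0,"rz": 0,"gripper": 0}
    - {"dx": -123,"dy": 105,"dz": 0,"rx": 0,"ry": 0,"rz": 0,"gripper": 0}
    - {"dx": -123,"dy": 105,"dz": 0,"rx": 0,"ry": 0,"rz": 0,"gripper": 0}

```text
t: 2.15
eef_pos: [0.6045, 0.0095, 0.2084]
ee_rot: [3.141, -0.001, -2.818]
force: [-0.7, -0.1, 0.3]
width: 0.0875
gripper_force: 0.0
```

```bash
python3 - <<'E'
from h import *
f=pic('wrist','w2.png')
go([.6055,.0107,.046])
E
```

```text
t 2.20 pos [0.6044 0.0091 0.2085] rot [ 3.1415e+00 -5.0000e-04 -2.8186e+00] q [ 0.34  0.27 -0.21 -0.   -1.09 -1.59] w 0.0877 gf 0.0 F [-0.2 -0.3  0.1]
GO d [ -1.6   1.2 162.5] rv [ 0. -0. -0.] dist 163
```

View pics/w2.png

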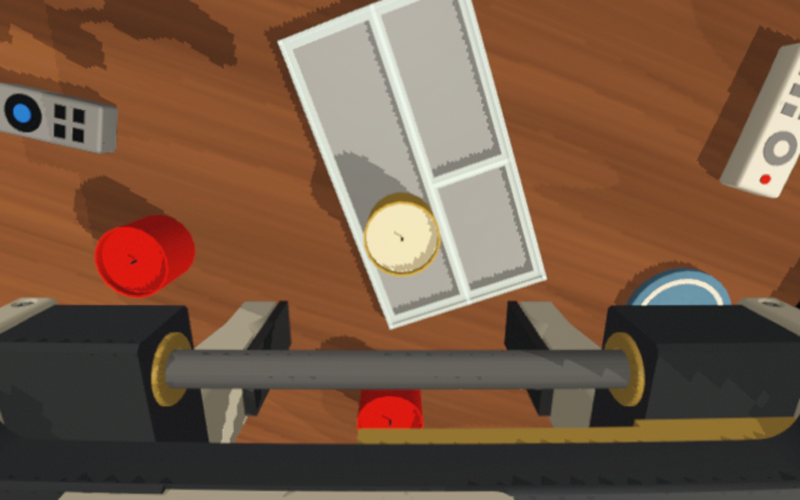

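The wrist view shows the candle top centred at (401,234). Tray corners are at (279,42), (389,328) and (546,279), with the soundbar remote at right and part of the coaster at (680,290).

```bash
python3 - <<'E'
from h import *
f=load('wrist'); c=lambda p:np.array(p)/1.25
print('candle',pix2w(f,c((401,234)),.048).round(4), pix2w(f,c([(364,235),(439,235)]),.048).round(4).tolist())
P=pix2w(f,c([(546,279),(389,328),(279,42)]),.014)[:,:2]
print(P.round(4),'L',np.linalg.norm(P[1]-P[2]).round(4),'W',np.linalg.norm(P[0]-P[1]).round(4))
ctr=(P[0]+P[2])/2; v=P[1]-P[2];a=np.arctan2(v[1],v[0])
print('tray',ctr.round(4),a.round(4))
R=np.array([[np.cos(a),-np.sin(a)],[np.sin(a),np.cos(a)]])
for n,o in(('long',(0,-.0325)),('mid',(-.051,.0345)),('short',(.0665,.0345))): print(n,(ctr+R@o).round(4))
E
```

```text
candle [[0.6015 0.011  0.048 ]] [[0.6106, -0.0137, 0.048], [0.5936, 0.0369, 0.048]]
[[ 0.6077  0.1392]
 [ 0.6908  0.0308]
 [ 0.5044 -0.1128]] L 0.2353 W 0.1367
tray [0.556  0.0132] 0.6561
long [ 0.5759 -0.0125]
mid [0.4946 0.0095]
short [0.5877 0.0811]
```

Call:
jog_arm:
  targets:
    - {"dx": 1,"dy": 2,"dz": 25,"rx": 0,"ry": 0,"rz": 0,"gripper": 0}
    - {"dx": 1,"dy": 2,"dz": 55,"rx": 0,"ry": 0,"rz": 0,"gripper": 0}
    - {"dx": 1,"dy": 2,"dz": 85,"rx": 0,"ry": 0,"rz": 0,"gripper": 0}
    - {"dx": 1,"dy": 2,"dz": 115,"rx": 0,"ry": 0,"rz": 0,"gripper": 0}
    - {"dx": 1,"dy": 2,"dz": 140,"rx": 0,"ry": 0,"rz": 0,"gripper": 0}
    - {"dx": 1,"dy": 2,"dz": 155,"rx": 0,"ry": 0,"rz": 0,"gripper": 0}
    - {"dx": 1,"dy": 2,"dz": 162,"rx": 0,"ry": 0,"rz": 0,"gripper": 0}
    - {"dx": 1,"dy": 2,"dz": 164,"rx": 0,"ry": 0,"rz": 0,"gripper": 0}
  force: 20

```text
t: 2.87
eef_pos: [0.6026, 0.0104, 0.0436]
ee_rot: [3.142, -0.002, -2.819]
force: [-0.0, -0.6, 0.7]
width: 0.0876
gripper_force: 0.0
```

Call:
jog_arm:
  targets:
    - {"dx": 0,"dy": 0,"dz": 0,"rx": 0,"ry": 0,"rz": 0,"gripper": 0.2}
    - {"dx": 0,"dy": 0,"dz": 0,"rx": 0,"ry": 0,"rz": 0,"gripper": 0.3}
    - {"dx": 0,"dy": 0,"dz": 0,"rx": 0,"ry": 0,"rz": 0,"gripper": 0.35}
    - {"dx": 0,"dy": 0,"dz": 0,"rx": 0,"ry": 0,"rz": 0,"gripper": 0.45}
    - {"dx": 0,"dy": 0,"dz": 0,"rx": 0,"ry": 0,"rz": 0,"gripper": 0.6}
    - {"dx": 0,"dy": 0,"dz": 0,"rx": 0,"ry": 0,"rz": 0,"gripper": 0.6}
    - {"dx": 0,"dy": 0,"dz": 0,"rx": 0,"ry": 0,"rz": 0,"gripper": 0.6}
    - {"dx": 0,"dy": 0,"dz": 0,"rx": 0,"ry": 0,"rz": 0,"gripper": 0.6}
  force: 20

```text
t: 3.53
eef_pos: [0.6039, 0.0119, 0.0453]
ee_rot: [-3.142, 0.001, -2.817]
force: [-2.4, 1.6, 4.9]
width: 0.0553
gripper_force: 20.0
```

Call:
jog_arm:
  targets:
    - {"dx": 0,"dy": 0,"dz": -10,"rx": 0,"ry": 0,"rz": 0,"gripper": 0.6}
    - {"dx": 0,"dy": 0,"dz": -30,"rx": 0,"ry": 0,"rz": 0,"gripper": 0.6}
    - {"dx": 0,"dy": 0,"dz": -55,"rx": 0,"ry": 0,"rz": 0,"gripper": 0.6}
    - {"dx": -7,"dy": 10,"dz": -80,"rx": 0,"ry": 0,"rz": 0,"gripper": 0.6}
    - {"dx": -17,"dy": 25,"dz": -100,"rx": 0,"ry": 0,"rz": 0,"gripper": 0.6}
    - {"dx": -34,"dy": 49,"dz": -110,"rx": 0,"ry": 0,"rz": 0,"gripper": 0.6}
    - {"dx": -51,"dy": 73,"dz": -110,"rx": 0,"ry": 0,"rz": 0,"gripper": 0.6}
    - {"dx": -68,"dy": 98,"dz": -110,"rx": 0,"ry": 0,"rz": 0,"gripper": 0.6}

```text
t: 4.2
eef_pos: [0.6373, 0.1272, 0.1563]
ee_rot: [3.141, 0.002, -2.819]
force: [0.5, -0.3, -2.1]
width: 0.0557
gripper_force: 20.0
```

Call:
jog_arm:
  targets:
    - {"dx": -17,"dy": 25,"dz": 0,"rx": 0,"ry": 0,"rz": 0,"gripper": 0.6}
    - {"dx": -35,"dy": 51,"dz": 0,"rx": 0,"ry": 0,"rz": 0,"gripper": 0.6}
    - {"dx": -53,"dy": 77,"dz": 0,"rx": 0,"ry": 0,"rz": 0,"gripper": 0.6}
    - {"dx": -70,"dy": 101,"dz": 0,"rx": 0,"ry": 0,"rz": 0,"gripper": 0.6}
    - {"dx": -84,"dy": 121,"dz": 0,"rx": 0,"ry": 0,"rz": 0,"gripper": 0.6}
    - {"dx": -94,"dy": 136,"dz": 0,"rx": 0,"ry": 0,"rz": 0,"gripper": 0.6}
    - {"dx": -98,"dy": 142,"dz": 0,"rx": 0,"ry": 0,"rz": 0,"gripper": 0.6}
    - {"dx": -98,"dy": 142,"dz": 0,"rx": 0,"ry": 0,"rz": 0,"gripper": 0.6}

```text
t: 4.87
eef_pos: [0.6843, 0.2935, 0.1538]
ee_rot: [-3.141, -0.001, -2.816]
force: [-0.6, -0.1, -2.0]
width: 0.0553
gripper_force: 20.0
```

```bash
python3 - <<'E'
from h import *
f=pic('wrist','w3.png')
go([.6087,.267,.055])
E
```

```text
t 4.92 pos [0.6841 0.2922 0.154 ] rot [-3.1413e+00 -1.4000e-03 -2.8170e+00] q [ 0.66  0.53  0.07 -0.   -1.11 -1.91] w 0.0556 gf 20.0 F [-1.  -0.3 -2.1]
GO d [79.4  0.2 99.1] rv [-0.    -0.001  0.   ] dist 127
```

View pics/w3.png

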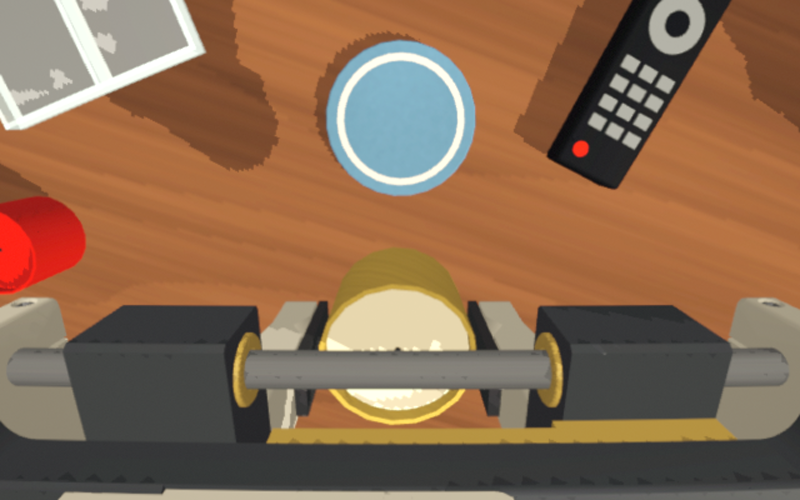

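The coaster is whole in view, its ring centred at (401,118). The candle is held upright, its rim spanning (320..475, 285..424), and the black remote's red-key end is at (585,150).

```bash
python3 - <<'E'
from h import *
f=load('wrist'); c=lambda p:np.array(p)/1.25
k=pix2w(f,c([(337,118),(465,118),(401,53),(401,184)]),.009); print(k.round(4).tolist(),k.mean(0).round(4))
k2=pix2w(f,c([(327,118),(476,118),(401,41),(401,194)]),.009); print(k2.mean(0).round(4))
q=pix2w(f,c([(320,352),(475,352),(398,285),(398,424)]),.157); print(q.round(4).tolist(),'candle',q[:2].mean(0),q[2:].mean(0))
co=(k.mean(0)+k2.mean(0))/2
off=(q[:2].mean(0)+q[2:].mean(0))/2-arm.get_state()['eef_pos'];print('off',off)
go([co[0],co[1],.055])
E
```

```text
[[0.6196, 0.2314, 0.009], [0.5939, 0.3074, 0.009], [0.5711, 0.2572, 0.009], [0.6459, 0.2827, 0.009]] [0.6076 0.2697 0.009 ]
[0.6075 0.2698 0.009 ]
[[0.6915, 0.2675, 0.157], [0.6742, 0.3183, 0.157], [0.6593, 0.2851, 0.157], [0.711, 0.3026, 0.157]] candle [0.68283953 0.2928933  0.157     ] [0.68511498 0.29385292 0.157     ]
off [-0.00014878  0.0011347   0.00303992]
t 4.92 pos [0.6841 0.2922 0.154 ] rot [-3.1413e+00 -1.4000e-03 -2.8170e+00] q [ 0.66  0.53  0.07 -0.   -1.11 -1.91] w 0.0556 gf 20.0 F [-1.  -0.3 -2.1]
GO d [79.6  3.1 99.1] rv [-0.    -0.001  0.   ] dist 127
```

Call:
jog_arm:
  targets:
    - {"dx": 12,"dy": 0,"dz": 0,"rx": 0,"ry": 0,"rz": 0,"gripper": 0.6}
    - {"dx": 30,"dy": 1,"dz": 10,"rx": 0,"ry": 0,"rz": 0,"gripper": 0.6}
    - {"dx": 50,"dy": 1,"dz": 25,"rx": 0,"ry": 0,"rz": 0,"gripper": 0.6}
    - {"dx": 67,"dy": 2,"dz": 45,"rx": 0,"ry": 0,"rz": 0,"gripper": 0.6}
    - {"dx": 77,"dy": 2,"dz": 65,"rx": 0,"ry": 0,"rz": 0,"gripper": 0.6}
    - {"dx": 79,"dy": 2,"dz": 82,"rx": 0,"ry": 0,"rz": 0,"gripper": 0.6}
    - {"dx": 79,"dy": 2,"dz": 94,"rx": 0,"ry": 0,"rz": 0,"gripper": 0.6}
    - {"dx": 79,"dy": 2,"dz": 97,"rx": 0,"ry": 0,"rz": 0,"gripper": 0.6}

```text
t: 5.58
eef_pos: [0.6081, 0.2671, 0.0559]
ee_rot: [-3.141, -0.003, -2.819]
force: [0.3, -0.6, -1.9]
width: 0.0557
gripper_force: 20.0
```

Call:
jog_arm:
  targets:
    - {"dx": 0,"dy": 0,"dz": 1,"rx": 0,"ry": 0,"rz": 0,"gripper": 0.6}
    - {"dx": 0,"dy": 0,"dz": 2,"rx": 0,"ry": 0,"rz": 0,"gripper": 0.6}
    - {"dx": 0,"dy": 0,"dz": 3,"rx": 0,"ry": 0,"rz": 0,"gripper": 0.6}
    - {"dx": 0,"dy": 0,"dz": 4,"rx": 0,"ry": 0,"rz": 0,"gripper": 0.6}
    - {"dx": 0,"dy": 0,"dz": 5,"rx": 0,"ry": 0,"rz": 0,"gripper": 0.6}
    - {"dx": 0,"dy": 0,"dz": 5.5,"rx": 0,"ry": 0,"rz": 0,"gripper": 0.6}
    - {"dx": 0,"dy": 0,"dz": 5.5,"rx": 0,"ry": 0,"rz": 0,"gripper": 0.6}
    - {"dx": 0,"dy": 0,"dz": 5.5,"rx": 0,"ry": 0,"rz": 0,"gripper": 0.6}

```text
t: 6.25
eef_pos: [0.6091, 0.2689, 0.0522]
ee_rot: [3.142, 0.0, -2.818]
force: [-0.6, 0.5, -1.9]
width: 0.0556
gripper_force: 20.0
```

Call:
jog_arm:
  targets:
    - {"dx": 0,"dy": 0,"dz": 0.5,"rx": 0,"ry": 0,"rz": 0,"gripper": 0.6}
    - {"dx": 0,"dy": 0,"dz": 1,"rx": 0,"ry": 0,"rz": 0,"gripper": 0.6}
    - {"dx": 0,"dy": 0,"dz": 1.5,"rx": 0,"ry": 0,"rz": 0,"gripper": 0.6}
    - {"dx": 0,"dy": 0,"dz": 1.5,"rx": 0,"ry": 0,"rz": 0,"gripper": 0.6}
    - {"dx": 0,"dy": 0,"dz": 1.5,"rx": 0,"ry": 0,"rz": 0,"gripper": 0.6}
    - {"dx": 0,"dy": 0,"dz": 1.5,"rx": 0,"ry": 0,"rz": 0,"gripper": 0.6}
    - {"dx": 0,"dy": 0,"dz": 1.5,"rx": 0,"ry": 0,"rz": 0,"gripper": 0.6}
    - {"dx": 0,"dy": 0,"dz": 1.5,"rx": 0,"ry": 0,"rz": 0,"gripper": 0.6}

```text
t: 6.92
eef_pos: [0.6092, 0.2689, 0.0513]
ee_rot: [3.141, 0.001, -2.818]
force: [-2.4, -1.9, 6.0]
width: 0.0556
gripper_force: 20.0
```

```bash
python3 -c "
from h import *
st()"
```

```text
t 6.92 pos [0.6092 0.2689 0.0513] rot [ 3.1415e+00  5.0000e-04 -2.8176e+00] q [ 0.71  0.52 -0.23  0.   -0.82 -1.95] w 0.0556 gf 20.0 F [-2.4 -1.9  6. ]
```

Call:
jog_arm:
  targets:
    - {"dx": 0,"dy": 0,"dz": 0,"rx": 0,"ry": 0,"rz": 0,"gripper": 0.33}
    - {"dx": 0,"dy": 0,"dz": 0,"rx": 0,"ry": 0,"rz": 0,"gripper": 0.25}
    - {"dx": 0,"dy": 0,"dz": 0,"rx": 0,"ry": 0,"rz": 0,"gripper": 0.1}
    - {"dx": 0,"dy": 0,"dz": 0,"rx": 0,"ry": 0,"rz": 0,"gripper": 0}
    - {"dx": 0,"dy": 0,"dz": 0,"rx": 0,"ry": 0,"rz": 0,"gripper": 0}
    - {"dx": 0,"dy": 0,"dz": -10,"rx": 0,"ry": 0,"rz": 0,"gripper": 0}
    - {"dx": 0,"dy": 0,"dz": -30,"rx": 0,"ry": 0,"rz": 0,"gripper": 0}
    - {"dx": 0,"dy": 0,"dz": -55,"rx": 0,"ry": 0,"rz": 0,"gripper": 0}

```text
t: 7.58
eef_pos: [0.6082, 0.2681, 0.105]
ee_rot: [-3.14, -0.003, -2.818]
force: [0.6, -0.4, -0.1]
width: 0.0873
gripper_force: 0.0
```

Call:
jog_arm:
  targets:
    - {"dx": -2,"dy": 10,"dz": -20,"rx": 0,"ry": 0,"rz": 0.04,"gripper": 0}
    - {"dx": -4,"dy": 30,"dz": -35,"rx": 0,"ry": 0,"rz": 0.12,"gripper": 0}
    - {"dx": -6,"dy": 55,"dz": -45,"rx": 0,"ry": 0,"rz": 0.22,"gripper": 0}
    - {"dx": -9,"dy": 80,"dz": -45,"rx": 0,"ry": 0,"rz": 0.32,"gripper": 0}
    - {"dx": -11,"dy": 103,"dz": -45,"rx": 0,"ry": 0,"rz": 0.4,"gripper": 0}
    - {"dx": -13,"dy": 115,"dz": -45,"rx": 0,"ry": 0,"rz": 0.44,"gripper": 0}
    - {"dx": -13,"dy": 120,"dz": -45,"rx": 0,"ry": 0,"rz": 0.448,"gripper": 0}
    - {"dx": -13,"dy": 120,"dz": -45,"rx": 0,"ry": 0,"rz": 0.448,"gripper": 0}

```text
t: 8.25
eef_pos: [0.5829, 0.3877, 0.1509]
ee_rot: [3.141, 0.0, 3.02]
force: [-0.4, -0.5, 0.3]
width: 0.0877
gripper_force: 0.0
```

```bash
python3 - <<'E'
from h import *
f=pic('wrist','w4.png')
go([.5034,.397,.036],-3.266)
E
```

```text
t 8.30 pos [0.5831 0.3867 0.1508] rot [-3.1415 -0.      3.0195] q [ 0.86  0.47 -0.05  0.   -1.05 -2.56] w 0.0878 gf 0.0 F [0.5 0.1 0.5]
GO d [ 80.3   0.5 114.8] rv [-0.    -0.     0.002] dist 140
```

View pics/w4.png

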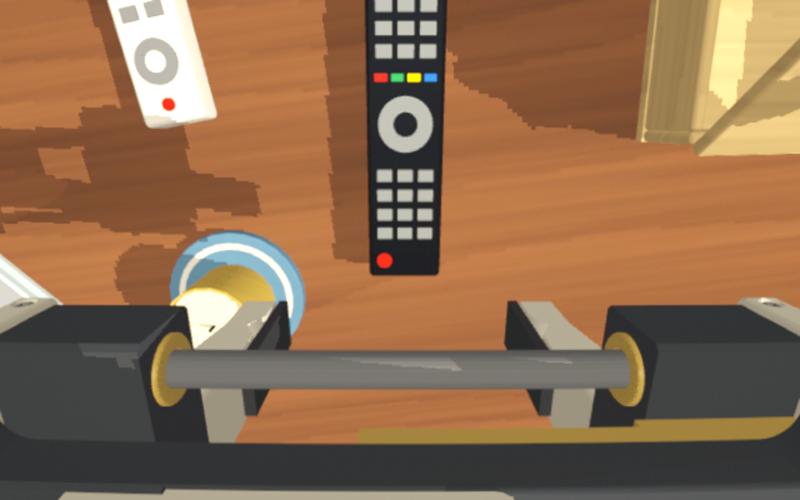

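The remote is straight ahead: ring at (405,124), red-key end edge at y≈274, sides x 369..444. The candle stands on the coaster at lower left, and the box edge is at (640,140).

```bash
python3 - <<'E'
from h import *
f=load('wrist'); c=lambda p:np.array(p)/1.25
P=pix2w(f,c([(367,60),(445,60),(370,240),(440,240)]),.024);print(P.round(4).tolist())
m1=P[:2].mean(0);m2=P[2:].mean(0);v=(m2-m1)[:2];u=v/np.linalg.norm(v);print('yaw',np.arctan2(v[1],v[0]))
e=pix2w(f,c([(404,274)]),.024)[0];ctr=m2[:2]+u*((e[:2]-m2[:2])@u)-u*.1
print('end',e.round(4),'ctr',ctr.round(4),'ring',pix2w(f,c((405,124)),.024).round(4))
print('box',pix2w(f,c([(640,140),(650,10)])).round(3).tolist())
go([*ctr,.0355],np.arctan2(v[1],v[0])-np.pi)
E
```

```text
[[0.4693, 0.384, 0.024], [0.4747, 0.4279, 0.024], [0.5742, 0.3711, 0.024], [0.5796, 0.4151, 0.024]]
yaw -0.12181012106912363
end [0.5995 0.3898 0.024 ] ctr [0.5003 0.4025] ring [[0.5067 0.4013 0.024 ]]
box [[0.534, 0.551, 0.004], [0.457, 0.558, -0.001]]
t 8.30 pos [0.5831 0.3867 0.1508] rot [-3.1415 -0.      3.0195] q [ 0.86  0.47 -0.05  0.   -1.05 -2.56] w 0.0878 gf 0.0 F [0.5 0.1 0.5]
GO d [ 84.    5.6 115.3] rv [-0. -0. -0.] dist 143
```

Call:
jog_arm:
  targets:
    - {"dx": 12,"dy": 1,"dz": 10,"rx": 0,"ry": 0,"rz": 0,"gripper": 0}
    - {"dx": 32,"dy": 2,"dz": 28,"rx": 0,"ry": 0,"rz": 0,"gripper": 0}
    - {"dx": 55,"dy": 3,"dz": 50,"rx": 0,"ry": 0,"rz": 0,"gripper": 0}
    - {"dx": 73,"dy": 4,"dz": 73,"rx": 0,"ry": 0,"rz": 0,"gripper": 0}
    - {"dx": 83,"dy": 5,"dz": 95,"rx": 0,"ry": 0,"rz": 0,"gripper": 0}
    - {"dx": 83,"dy": 5,"dz": 110,"rx": 0,"ry": 0,"rz": 0,"gripper": 0}
    - {"dx": 83,"dy": 5,"dz": 115,"rx": 0,"ry": 0,"rz": 0,"gripper": 0}
    - {"dx": 83,"dy": 5,"dz": 115.5,"rx": 0,"ry": 0,"rz": 0,"gripper": 0}
  force: 25

```text
t: 8.97
eef_pos: [0.5015, 0.4005, 0.0341]
ee_rot: [-3.139, -0.001, 3.018]
force: [0.3, 0.8, 0.5]
width: 0.0877
gripper_force: 0.0
```

Call:
jog_arm:
  targets:
    - {"dx": 0,"dy": 0,"dz": 0,"rx": 0,"ry": 0,"rz": 0,"gripper": 0.3}
    - {"dx": 0,"dy": 0,"dz": 0,"rx": 0,"ry": 0,"rz": 0,"gripper": 0.4}
    - {"dx": 0,"dy": 0,"dz": 0,"rx": 0,"ry": 0,"rz": 0,"gripper": 0.45}
    - {"dx": 0,"dy": 0,"dz": 0,"rx": 0,"ry": 0,"rz": 0,"gripper": 0.5}
    - {"dx": 0,"dy": 0,"dz": 0,"rx": 0,"ry": 0,"rz": 0,"gripper": 0.6}
    - {"dx": 0,"dy": 0,"dz": 0,"rx": 0,"ry": 0,"rz": 0,"gripper": 0.7}
    - {"dx": 0,"dy": 0,"dz": 0,"rx": 0,"ry": 0,"rz": 0,"gripper": 0.7}
    - {"dx": 0,"dy": 0,"dz": 0,"rx": 0,"ry": 0,"rz": 0,"gripper": 0.7}
  force: 25

```text
t: 9.63
eef_pos: [0.5016, 0.402, 0.0353]
ee_rot: [3.141, 0.0, 3.018]
force: [0.2, -0.2, 1.6]
width: 0.046
gripper_force: 25.0
```

```bash
python3 -c "
from h import *
go([.576,-.0135,.13],-2.4805)"
```

```text
t 9.63 pos [0.5016 0.402  0.0353] rot [3.1413e+00 2.0000e-04 3.0176e+00] q [ 0.98  0.51 -0.3   0.   -0.77 -2.67] w 0.0460 gf 25.0 F [ 0.2 -0.2  1.6]
GO d [-125.3 -403.1  -94.8] rv [ 0.     0.    -0.785] dist 433
```

Call:
jog_arm:
  targets:
    - {"dx": 0,"dy": 0,"dz": -6,"rx": 0,"ry": 0,"rz": 0,"gripper": 0.7}
    - {"dx": 0,"dy": 0,"dz": -20,"rx": 0,"ry": 0,"rz": 0,"gripper": 0.7}
    - {"dx": 0,"dy": 0,"dz": -42,"rx": 0,"ry": 0,"rz": 0,"gripper": 0.7}
    - {"dx": 0,"dy": 0,"dz": -68,"rx": 0,"ry": 0,"rz": 0,"gripper": 0.7}
    - {"dx": -3,"dy": -10,"dz": -86,"rx": 0,"ry": 0,"rz": 0,"gripper": 0.7}
    - {"dx": -9,"dy": -29,"dz": -95,"rx": 0,"ry": 0,"rz": 0,"gripper": 0.7}
    - {"dx": -17,"dy": -54,"dz": -95,"rx": 0,"ry": 0,"rz": 0,"gripper": 0.7}
    - {"dx": -26,"dy": -82,"dz": -95,"rx": 0,"ry": 0,"rz": 0,"gripper": 0.7}

```text
t: 10.3
eef_pos: [0.517, 0.3166, 0.1307]
ee_rot: [3.141, 0.0, 3.019]
force: [0.8, -1.0, -2.6]
width: 0.0457
gripper_force: 25.0
```

Call:
jog_arm:
  targets:
    - {"dx": -9,"dy": -30,"dz": 0,"rx": 0,"ry": 0,"rz": -0.03,"gripper": 0.7}
    - {"dx": -18,"dy": -60,"dz": 0,"rx": 0,"ry": 0,"rz": -0.11,"gripper": 0.7}
    - {"dx": -28,"dy": -90,"dz": 0,"rx": 0,"ry": 0,"rz": -0.21,"gripper": 0.7}
    - {"dx": -38,"dy": -120,"dz": 0,"rx": 0,"ry": 0,"rz": -0.32,"gripper": 0.7}
    - {"dx": -48,"dy": -150,"dz": 0,"rx": 0,"ry": 0,"rz": -0.43,"gripper": 0.7}
    - {"dx": -58,"dy": -180,"dz": 0,"rx": 0,"ry": 0,"rz": -0.54,"gripper": 0.7}
    - {"dx": -66,"dy": -208,"dz": 0,"rx": 0,"ry": 0,"rz": -0.64,"gripper": 0.7}
    - {"dx": -74,"dy": -232,"dz": 0,"rx": 0,"ry": 0,"rz": -0.73,"gripper": 0.7}

```text
t: 10.97
eef_pos: [0.5609, 0.0752, 0.1298]
ee_rot: [3.141, -0.001, -2.532]
force: [0.3, 1.3, -1.2]
width: 0.0457
gripper_force: 25.0
```

```bash
python3 -c "
from h import *
go([.576,-.0135,.13],-2.4805)"
```

```text
t 10.97 pos [0.5609 0.0752 0.1298] rot [ 3.1411e+00 -1.2000e-03 -2.5317e+00] q [ 0.48  0.29 -0.39 -0.   -0.9  -1.44] w 0.0457 gf 25.0 F [ 0.3  1.3 -1.2]
GO d [ 38.4 -81.4  -0.2] rv [ 0.001 -0.001 -0.051] dist 90
```

Call:
jog_arm:
  targets:
    - {"dx": 10,"dy": -21,"dz": 0,"rx": 0,"ry": 0,"rz": -0.03,"gripper": 0.7}
    - {"dx": 20,"dy": -42,"dz": 0,"rx": 0,"ry": 0,"rz": -0.05,"gripper": 0.7}
    - {"dx": 29,"dy": -60,"dz": 0,"rx": 0,"ry": 0,"rz": -0.05,"gripper": 0.7}
    - {"dx": 35,"dy": -72,"dz": 10,"rx": 0,"ry": 0,"rz": -0.05,"gripper": 0.7}
    - {"dx": 38,"dy": -79,"dz": 25,"rx": 0,"ry": 0,"rz": -0.05,"gripper": 0.7}
    - {"dx": 38,"dy": -79,"dz": 40,"rx": 0,"ry": 0,"rz": -0.05,"gripper": 0.7}
    - {"dx": 38,"dy": -79,"dz": 50,"rx": 0,"ry": 0,"rz": -0.05,"gripper": 0.7}
    - {"dx": 38,"dy": -79,"dz": 50,"rx": 0,"ry": 0,"rz": -0.05,"gripper": 0.7}

```text
t: 11.63
eef_pos: [0.5735, -0.0093, 0.0771]
ee_rot: [3.139, -0.004, -2.487]
force: [0.1, -0.1, -2.0]
width: 0.0455
gripper_force: 25.0
```

```bash
python3 - <<'E'
from h import *
f=pic('wrist','w5.png')
go([.576,-.0135,.0385],-2.4805)
E
```

```text
t 11.68 pos [ 0.5744 -0.0089  0.0785] rot [ 3.1404e+00 -3.0000e-03 -2.4860e+00] q [ 0.32  0.36 -0.42 -0.   -0.79 -1.24] w 0.0456 gf 25.0 F [ 0.2  0.4 -0.7]
GO d [ 1.4 -4.7 40. ] rv [ 0.001 -0.003 -0.005] dist 40
```

View pics/w5.png

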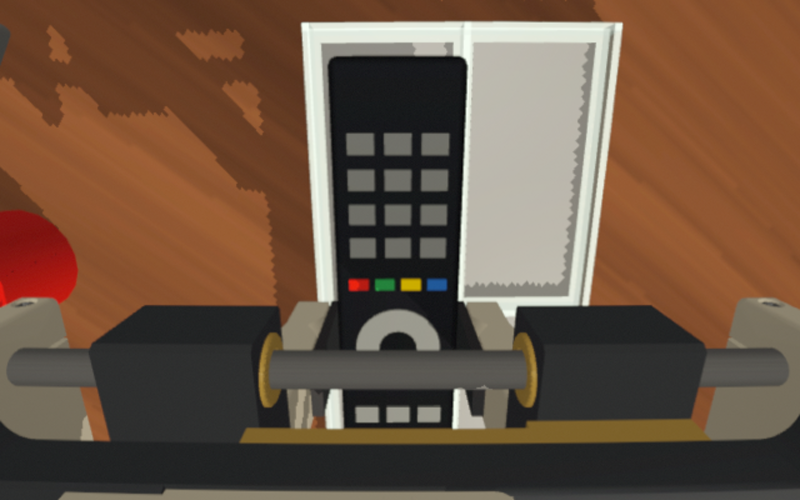

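The black remote hangs over the long compartment: far end (330..466, 58), tray far edge from (302,23) to (622,23), divider near x=464. It sits a little right of the compartment's middle.

```bash
python3 - <<'E'
from h import *
f=load('wrist'); c=lambda p:np.array(p)/1.25
A,B=pix2w(f,c([(302,24),(622,24)]),.014)[:,:2]; w=B-A; print('edge len',np.linalg.norm(w).round(4))
y=w/np.linalg.norm(w); x=np.array([y[1],-y[0]]); print('tray yaw',np.arctan2(x[1],x[0]).round(4))
ctr=(A+B)/2+x*.119; print('tray ctr',ctr.round(4))
long=ctr-y*.0325; print('long',long.round(4),'mid',(ctr-x*.051+y*.0345).round(4),'short',(ctr+x*.0665+y*.0345).round(4))
z=.067; E=pix2w(f,c([(330,62),(467,62),(398,57)]),z)[:,:2]; print('remote w',np.linalg.norm(E[1]-E[0]))
Q=pix2w(f,c([(341,290),(460,290)]),z)[:,:2]; m=(E[0]+E[1])/2; n=Q.mean(0); v=n-m; u=v/np.linalg.norm(v)
print('remote yaw',np.arctan2(u[1],u[0]).round(4)); rc=m+u*((E[2]-m)@u)+u*.1; print('remote ctr',rc.round(4))
s=arm.get_state(); off=rc-s['eef_pos'][:2]; d=long-rc; print('shift needed along tray x,y mm',(d@x*1e3).round(1),(d@y*1e3).round(1))
E
```

```text
edge len 0.1357
tray yaw 0.6604
tray ctr [0.5564 0.0132]
long [ 0.5763 -0.0125] mid [0.4949 0.0091] short [0.5877 0.0812]
remote w 0.04318895543959168
remote yaw 0.6656
remote ctr [ 0.5745 -0.0069]
shift needed along tray x,y mm -2.0 -5.6
```

Call:
jog_arm:
  targets:
    - {"dx": 1,"dy": -3,"dz": 0,"rx": 0,"ry": 0,"rz": -0.005,"gripper": 0.7}
    - {"dx": 2,"dy": -5.5,"dz": 3,"rx": 0,"ry": 0,"rz": -0.005,"gripper": 0.7}
    - {"dx": 2,"dy": -5.5,"dz": 10,"rx": 0,"ry": 0,"rz": -0.005,"gripper": 0.7}
    - {"dx": 2,"dy": -5.5,"dz": 20,"rx": 0,"ry": 0,"rz": -0.005,"gripper": 0.7}
    - {"dx": 2,"dy": -5.5,"dz": 29,"rx": 0,"ry": 0,"rz": -0.005,"gripper": 0.7}
    - {"dx": 2,"dy": -5.5,"dz": 35,"rx": 0,"ry": 0,"rz": -0.005,"gripper": 0.7}
    - {"dx": 2,"dy": -5.5,"dz": 37,"rx": 0,"ry": 0,"rz": -0.005,"gripper": 0.7}
    - {"dx": 2,"dy": -5.5,"dz": 38,"rx": 0,"ry": 0,"rz": -0.005,"gripper": 0.7}

```text
t: 12.35
eef_pos: [0.5769, -0.0143, 0.0411]
ee_rot: [3.141, -0.001, -2.481]
force: [0.2, 0.7, -1.4]
width: 0.0455
gripper_force: 25.0
```

Call:
jog_arm:
  targets:
    - {"dx": 0,"dy": 0,"dz": 0,"rx": 0,"ry": 0,"rz": 0,"gripper": 0.7}
    - {"dx": 0,"dy": 0,"dz": 0.5,"rx": 0,"ry": 0,"rz": 0,"gripper": 0.7}
    - {"dx": 0,"dy": 0,"dz": 1,"rx": 0,"ry": 0,"rz": 0,"gripper": 0.7}
    - {"dx": 0,"dy": 0,"dz": 1.5,"rx": 0,"ry": 0,"rz": 0,"gripper": 0.7}
    - {"dx": 0,"dy": 0,"dz": 1.5,"rx": 0,"ry": 0,"rz": 0,"gripper": 0.7}
    - {"dx": 0,"dy": 0,"dz": 1.5,"rx": 0,"ry": 0,"rz": 0,"gripper": 0.7}
    - {"dx": 0,"dy": 0,"dz": 1.5,"rx": 0,"ry": 0,"rz": 0,"gripper": 0.7}
    - {"dx": 0,"dy": 0,"dz": 1.5,"rx": 0,"ry": 0,"rz": 0,"gripper": 0.7}

```text
t: 13.02
eef_pos: [0.5774, -0.0142, 0.0407]
ee_rot: [-3.142, 0.0, -2.481]
force: [-0.3, -0.4, -2.5]
width: 0.0455
gripper_force: 25.0
```

Call:
jog_arm:
  targets:
    - {"dx": 0,"dy": 0,"dz": 0.5,"rx": 0,"ry": 0,"rz": 0,"gripper": 0.7}
    - {"dx": 0,"dy": 0,"dz": 1,"rx": 0,"ry": 0,"rz": 0,"gripper": 0.7}
    - {"dx": 0,"dy": 0,"dz": 1.5,"rx": 0,"ry": 0,"rz": 0,"gripper": 0.7}
    - {"dx": 0,"dy": 0,"dz": 1.5,"rx": 0,"ry": 0,"rz": 0,"gripper": 0.7}
    - {"dx": 0,"dy": 0,"dz": 1.5,"rx": 0,"ry": 0,"rz": 0,"gripper": 0.7}
    - {"dx": 0,"dy": 0,"dz": 1.5,"rx": 0,"ry": 0,"rz": 0,"gripper": 0.7}
    - {"dx": 0,"dy": 0,"dz": 1.5,"rx": 0,"ry": 0,"rz": 0,"gripper": 0.7}
    - {"dx": 0,"dy": 0,"dz": 1.5,"rx": 0,"ry": 0,"rz": 0,"gripper": 0.7}

```text
t: 13.68
eef_pos: [0.5774, -0.0142, 0.0391]
ee_rot: [3.142, -0.0, -2.481]
force: [0.1, 0.1, -1.8]
width: 0.0458
gripper_force: 25.0
```

Call:
jog_arm:
  targets:
    - {"dx": 0,"dy": 0,"dz": 0,"rx": 0,"ry": 0,"rz": 0,"gripper": 0.44}
    - {"dx": 0,"dy": 0,"dz": 0,"rx": 0,"ry": 0,"rz": 0,"gripper": 0.38}
    - {"dx": 0,"dy": 0,"dz": 0,"rx": 0,"ry": 0,"rz": 0,"gripper": 0.3}
    - {"dx": 0,"dy": 0,"dz": 0,"rx": 0,"ry": 0,"rz": 0,"gripper": 0.2}
    - {"dx": 0,"dy": 0,"dz": 0,"rx": 0,"ry": 0,"rz": 0,"gripper": 0.2}
    - {"dx": 0,"dy": 0,"dz": -12,"rx": 0,"ry": 0,"rz": 0,"gripper": 0.1}
    - {"dx": 0,"dy": 0,"dz": -36,"rx": 0,"ry": 0,"rz": 0,"gripper": 0}
    - {"dx": 0,"dy": 0,"dz": -66,"rx": 0,"ry": 0,"rz": 0,"gripper": 0}

```text
t: 14.35
eef_pos: [0.5759, -0.0145, 0.104]
ee_rot: [3.14, -0.004, -2.481]
force: [0.7, -0.3, 0.0]
width: 0.084
gripper_force: 0.0
```

Call:
jog_arm:
  targets:
    - {"dx": -6,"dy": 13,"dz": -25,"rx": 0,"ry": 0,"rz": 0.03,"gripper": 0}
    - {"dx": -20,"dy": 43,"dz": -40,"rx": 0,"ry": 0,"rz": 0.12,"gripper": 0}
    - {"dx": -36,"dy": 77,"dz": -45,"rx": 0,"ry": 0,"rz": 0.22,"gripper": 0}
    - {"dx": -52,"dy": 111,"dz": -45,"rx": 0,"ry": 0,"rz": 0.33,"gripper": 0}
    - {"dx": -68,"dy": 145,"dz": -45,"rx": 0,"ry": 0,"rz": 0.44,"gripper": 0}
    - {"dx": -84,"dy": 179,"dz": -45,"rx": 0,"ry": 0,"rz": 0.54,"gripper": 0}
    - {"dx": -100,"dy": 213,"dz": -45,"rx": 0,"ry": 0,"rz": 0.6,"gripper": 0}
    - {"dx": -113,"dy": 240,"dz": -45,"rx": 0,"ry": 0,"rz": 0.61,"gripper": 0}

```text
t: 15.02
eef_pos: [0.5185, 0.2471, 0.1504]
ee_rot: [3.141, 0.001, -3.094]
force: [0.9, 0.4, 0.6]
width: 0.0876
gripper_force: 0.0
```

```bash
python3 -c "
from h import *
go([.515,.2625,.15],-3.09)"
```

```text
t 15.02 pos [0.5185 0.2471 0.1504] rot [ 3.1410e+00  6.0000e-04 -3.0939e+00] q [ 0.79  0.28 -0.35 -0.   -0.95 -2.31] w 0.0876 gf 0.0 F [0.9 0.4 0.6]
GO d [ 2.8 15.6  0.4] rv [ 0.001  0.001 -0.004] dist 16
```

Settle there and look (this also shows the tray with the TV remote, if in view).

Call:
jog_arm:
  targets:
    - {"dx": 2,"dy": 9,"dz": 0,"rx": 0,"ry": 0,"rz": 0,"gripper": 0}
    - {"dx": 3,"dy": 13,"dz": 0,"rx": 0,"ry": 0,"rz": 0,"gripper": 0}
    - {"dx": 3,"dy": 14,"dz": 0,"rx": 0,"ry": 0,"rz": 0,"gripper": 0}
    - {"dx": 3,"dy": 14,"dz": 0,"rx": 0,"ry": 0,"rz": 0,"gripper": 0}
    - {"dx": 3,"dy": 14,"dz": 0,"rx": 0,"ry": 0,"rz": 0,"gripper": 0}
    - {"dx": 3,"dy": 14,"dz": 0,"rx": 0,"ry": 0,"rz": 0,"gripper": 0}
    - {"dx": 3,"dy": 14,"dz": 0,"rx": 0,"ry": 0,"rz": 0,"gripper": 0}
    - {"dx": 3,"dy": 14,"dz": 0,"rx": 0,"ry": 0,"rz": 0,"gripper": 0}

```text
t: 15.68
eef_pos: [0.5158, 0.2577, 0.1501]
ee_rot: [-3.142, 0.0, -3.092]
force: [0.7, 0.6, 0.6]
width: 0.0876
gripper_force: 0.0
```

```bash
python3 - <<'E'
from h import *
f=pic('wrist','w6.png')
go([.4356,.2585,.035],-3.09)
E
```

```text
t 15.73 pos [0.5158 0.2579 0.1501] rot [ 3.1415  0.     -3.0917] q [ 0.8   0.28 -0.34 -0.   -0.95 -2.32] w 0.0878 gf 0.0 F [ 0.8 -0.6 -0.3]
GO d [ 80.    4.6 115.1] rv [ 0.     0.    -0.002] dist 140
```

View pics/w6.png

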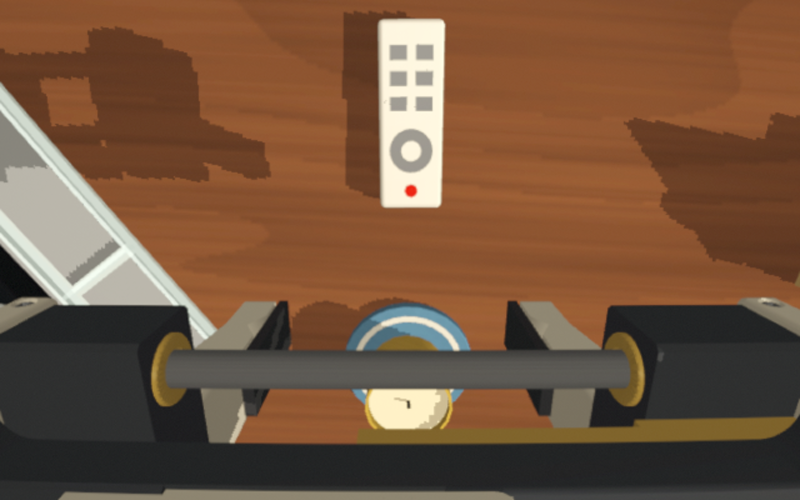

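The white soundbar remote (grey ring at (411,151), six keys) has its corners at (379,19), (445,19), (441,207) and (381,206).

```bash
python3 - <<'E'
from h import *
f=load('wrist'); c=lambda p:np.array(p)/1.25
# order +x+y,+x-y,-x-y,-x+y ; +x toward the red lamp (+world x)
P=pix2w(f,c([(441,207),(381,206),(379,19),(445,19)]),.022)
x,a,r=fitrect(P,.108,.038);print(x.round(4),a.round(3),r.round(1))
go([*x,.0345],a-np.pi)
E
```

```text
[0.4346 0.2618] 0.052 1.4
t 15.73 pos [0.5158 0.2579 0.1501] rot [ 3.1415  0.     -3.0917] q [ 0.8   0.28 -0.34 -0.   -0.95 -2.32] w 0.0878 gf 0.0 F [ 0.8 -0.6 -0.3]
GO d [ 80.8   7.9 115.6] rv [ 0.     0.    -0.003] dist 141
```

Call:
jog_arm:
  targets:
    - {"dx": 12,"dy": 1,"dz": 10,"rx": 0,"ry": 0,"rz": 0,"gripper": 0}
    - {"dx": 32,"dy": 3,"dz": 28,"rx": 0,"ry": 0,"rz": 0,"gripper": 0}
    - {"dx": 55,"dy": 5,"dz": 50,"rx": 0,"ry": 0,"rz": 0,"gripper": 0}
    - {"dx": 73,"dy": 6,"dz": 73,"rx": 0,"ry": 0,"rz": 0,"gripper": 0}
    - {"dx": 81,"dy": 7,"dz": 95,"rx": 0,"ry": 0,"rz": 0,"gripper": 0}
    - {"dx": 81,"dy": 7,"dz": 110,"rx": 0,"ry": 0,"rz": 0,"gripper": 0}
    - {"dx": 81,"dy": 7,"dz": 114.5,"rx": 0,"ry": 0,"rz": 0,"gripper": 0}
    - {"dx": 81,"dy": 7,"dz": 115,"rx": 0,"ry": 0,"rz": 0,"gripper": 0}
  force: 20

```text
t: 16.4
eef_pos: [0.4341, 0.2609, 0.0343]
ee_rot: [-3.14, -0.001, -3.091]
force: [0.7, -0.8, 0.5]
width: 0.0879
gripper_force: 0.0
```

Call:
jog_arm:
  targets:
    - {"dx": 0,"dy": 0,"dz": 0,"rx": 0,"ry": 0,"rz": 0,"gripper": 0.3}
    - {"dx": 0,"dy": 0,"dz": 0,"rx": 0,"ry": 0,"rz": 0,"gripper": 0.45}
    - {"dx": 0,"dy": 0,"dz": 0,"rx": 0,"ry": 0,"rz": 0,"gripper": 0.52}
    - {"dx": 0,"dy": 0,"dz": 0,"rx": 0,"ry": 0,"rz": 0,"gripper": 0.58}
    - {"dx": 0,"dy": 0,"dz": 0,"rx": 0,"ry": 0,"rz": 0,"gripper": 0.7}
    - {"dx": 0,"dy": 0,"dz": 0,"rx": 0,"ry": 0,"rz": 0,"gripper": 0.7}
    - {"dx": 0,"dy": 0,"dz": 0,"rx": 0,"ry": 0,"rz": 0,"gripper": 0.7}
    - {"dx": 0,"dy": 0,"dz": 0,"rx": 0,"ry": 0,"rz": 0,"gripper": 0.7}
  force: 20

```text
t: 17.07
eef_pos: [0.4344, 0.2614, 0.0352]
ee_rot: [3.141, 0.0, -3.091]
force: [0.8, 0.7, -0.1]
width: 0.0401
gripper_force: 0.0
```

```bash
python3 -c "
from h import *
go([.4945,.008,.12],-2.481)"
```

```text
t 17.07 pos [0.4344 0.2614 0.0352] rot [ 3.1415e+00  1.0000e-04 -3.0909e+00] q [ 0.93  0.33 -0.61  0.   -0.63 -2.45] w 0.0401 gf 0.0 F [ 0.8  0.7 -0.1]
GO d [ -47.2 -256.1  -84.9] rv [ 0.    0.   -0.61] dist 274
```

Call:
jog_arm:
  targets:
    - {"dx": 0,"dy": 0,"dz": 0,"rx": 0,"ry": 0,"rz": 0,"gripper": 0.75}
    - {"dx": 0,"dy": 0,"dz": 0,"rx": 0,"ry": 0,"rz": 0,"gripper": 0.75}
    - {"dx": 0,"dy": 0,"dz": 0,"rx": 0,"ry": 0,"rz": 0,"gripper": 0.75}
    - {"dx": 0,"dy": 0,"dz": 0,"rx": 0,"ry": 0,"rz": 0,"gripper": 0.75}
    - {"dx": 0,"dy": 0,"dz": -8,"rx": 0,"ry": 0,"rz": 0,"gripper": 0.75}
    - {"dx": 0,"dy": 0,"dz": -25,"rx": 0,"ry": 0,"rz": 0,"gripper": 0.75}
    - {"dx": 0,"dy": 0,"dz": -45,"rx": 0,"ry": 0,"rz": 0,"gripper": 0.75}
    - {"dx": 0,"dy": 0,"dz": -65,"rx": 0,"ry": 0,"rz": 0,"gripper": 0.75}

```text
t: 17.73
eef_pos: [0.434, 0.2609, 0.1009]
ee_rot: [-3.141, -0.001, -3.091]
force: [-0.5, 0.5, 0.2]
width: 0.0375
gripper_force: 20.0
```

Call:
jog_arm:
  targets:
    - {"dx": -3,"dy": -14,"dz": -15,"rx": 0,"ry": 0,"rz": -0.04,"gripper": 0.75}
    - {"dx": -8,"dy": -44,"dz": -20,"rx": 0,"ry": 0,"rz": -0.12,"gripper": 0.75}
    - {"dx": -14,"dy": -78,"dz": -20,"rx": 0,"ry": 0,"rz": -0.22,"gripper": 0.75}
    - {"dx": -21,"dy": -114,"dz": -20,"rx": 0,"ry": 0,"rz": -0.33,"gripper": 0.75}
    - {"dx": -28,"dy": -150,"dz": -20,"rx": 0,"ry": 0,"rz": -0.44,"gripper": 0.75}
    - {"dx": -34,"dy": -184,"dz": -20,"rx": 0,"ry": 0,"rz": -0.53,"gripper": 0.75}
    - {"dx": -40,"dy": -216,"dz": -20,"rx": 0,"ry": 0,"rz": -0.59,"gripper": 0.75}
    - {"dx": -44,"dy": -240,"dz": -20,"rx": 0,"ry": 0,"rz": -0.61,"gripper": 0.75}

```text
t: 18.4
eef_pos: [0.4904, 0.0216, 0.1206]
ee_rot: [-3.142, 0.0, -2.478]
force: [0.1, 0.8, -1.5]
width: 0.0377
gripper_force: 20.0
```

```bash
python3 -c "
from h import *
go([.4945,.008,.08],-2.481)"
```

```text
t 18.40 pos [0.4904 0.0216 0.1206] rot [-3.1416e+00  1.0000e-04 -2.4778e+00] q [ 0.45  0.18 -0.56  0.   -0.83 -1.35] w 0.0377 gf 20.0 F [ 0.1  0.8 -1.5]
GO d [  5.2 -13.3  40.6] rv [-0.     0.     0.003] dist 43
```

Call:
jog_arm:
  targets:
    - {"dx": 2,"dy": -6,"dz": 3,"rx": 0,"ry": 0,"rz": 0,"gripper": 0.75}
    - {"dx": 4,"dy": -9,"dz": 12,"rx": 0,"ry": 0,"rz": 0,"gripper": 0.75}
    - {"dx": 4,"dy": -9,"dz": 25,"rx": 0,"ry": 0,"rz": 0,"gripper": 0.75}
    - {"dx": 4,"dy": -9,"dz": 36,"rx": 0,"ry": 0,"rz": 0,"gripper": 0.75}
    - {"dx": 4,"dy": -9,"dz": 40,"rx": 0,"ry": 0,"rz": 0,"gripper": 0.75}
    - {"dx": 4,"dy": -9,"dz": 40,"rx": 0,"ry": 0,"rz": 0,"gripper": 0.75}
    - {"dx": 4,"dy": -9,"dz": 40,"rx": 0,"ry": 0,"rz": 0,"gripper": 0.75}
    - {"dx": 4,"dy": -9,"dz": 40,"rx": 0,"ry": 0,"rz": 0,"gripper": 0.75}

```text
t: 19.07
eef_pos: [0.4931, 0.0149, 0.0805]
ee_rot: [-3.141, 0.001, -2.48]
force: [0.6, -0.1, -0.4]
width: 0.0378
gripper_force: 20.0
```

```bash
python3 - <<'E'
from h import *
f=pic('wrist','w7.png')
go([.4947,.0085,.038],-2.481)
E
```

```text
t 19.12 pos [0.4932 0.0148 0.0806] rot [-3.1413e+00  1.0000e-03 -2.4802e+00] q [ 0.43  0.24 -0.6   0.   -0.73 -1.34] w 0.0381 gf 20.0 F [-0.  -0.9 -1. ]
GO d [ 2.8 -5.9 42.6] rv [-0.     0.001  0.001] dist 43
```

View pics/w7.png

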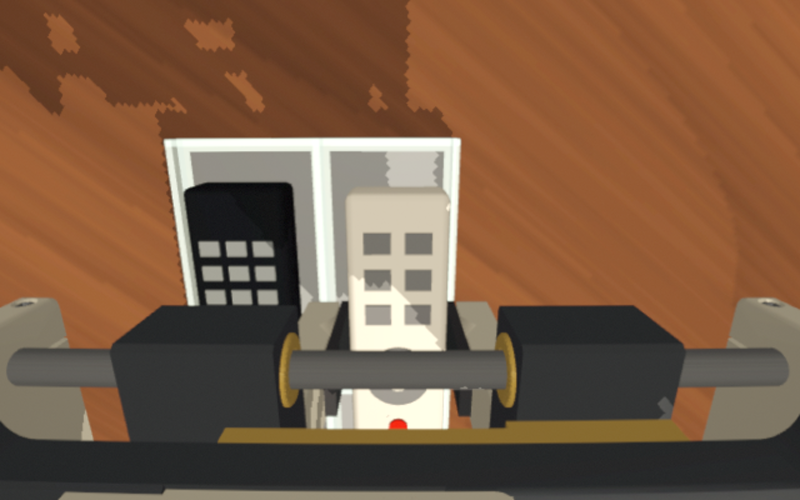

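The TV remote lies in the long compartment (far end 185..293, y 183). The soundbar remote hangs over the middle one: far end (347..449,189), tray edge from (165,139) to (461,139).

```bash
python3 - <<'E'
from h import *
f=load('wrist'); c=lambda p:np.array(p)/1.25
A,B=pix2w(f,c([(165,140),(461,140)]),.014)[:,:2]; w=B-A; print('edge len',np.linalg.norm(w).round(4))
y=w/np.linalg.norm(w); x=np.array([y[1],-y[0]]); print('tray yaw',np.arctan2(x[1],x[0]).round(4))
ctr=(A+B)/2+x*.119; print('tray ctr',ctr.round(4))
mid=ctr-x*.051+y*.0345; z=.0676
E=pix2w(f,c([(346,197),(450,197),(398,188)]),z)[:,:2]; m=(E[0]+E[1])/2; print('w',np.linalg.norm(E[1]-E[0]))
rc=m+x*((E[2]-m)@x)+x*.054; d=mid-rc; print('rc',rc.round(4),'tool dx,dy',(-d@x*1e3).round(1),(d@y*1e3).round(1))
T=pix2w(f,c([(185,195),(293,190)]),.027)[:,:2]; print('tv w',np.linalg.norm(T[1]-T[0]),'tv centre in tray', ((T.mean(0)-ctr)@y).round(4),'end x',((T.mean(0)-ctr)@x).round(4))
print('tv depth z',pix2w(f,c([(240,210),(240,290)]))[:,2].round(3), 'sb top z',pix2w(f,c([(398,210)]))[:,2].round(3))
E
```

```text
edge len 0.1362
tray yaw 0.659
tray ctr [0.5556 0.0134]
w 0.03613656489140064
rc [0.4915 0.0136] tool dx,dy 0.4 -4.9
tv w 0.048644617713907955 tv centre in tray -0.0313 end x -0.0967
tv depth z [0.025 0.027] sb top z [0.067]
```

Call:
jog_arm:
  targets:
    - {"dx": 0.5,"dy": -3,"dz": 0,"rx": 0,"ry": 0,"rz": 0,"gripper": 0.75}
    - {"dx": 1,"dy": -5,"dz": 4,"rx": 0,"ry": 0,"rz": 0,"gripper": 0.75}
    - {"dx": 1,"dy": -5,"dz": 13,"rx": 0,"ry": 0,"rz": 0,"gripper": 0.75}
    - {"dx": 1,"dy": -5,"dz": 24,"rx": 0,"ry": 0,"rz": 0,"gripper": 0.75}
    - {"dx": 1,"dy": -5,"dz": 33,"rx": 0,"ry": 0,"rz": 0,"gripper": 0.75}
    - {"dx": 1,"dy": -5,"dz": 39,"rx": 0,"ry": 0,"rz": 0,"gripper": 0.75}
    - {"dx": 1,"dy": -5,"dz": 40,"rx": 0,"ry": 0,"rz": 0,"gripper": 0.75}
    - {"dx": 1,"dy": -5,"dz": 40.5,"rx": 0,"ry": 0,"rz": 0,"gripper": 0.75}

```text
t: 19.78
eef_pos: [0.4948, 0.0096, 0.039]
ee_rot: [3.141, -0.001, -2.481]
force: [0.5, -0.1, -1.2]
width: 0.0384
gripper_force: 20.0
```

Call:
jog_arm:
  targets:
    - {"dx": 0,"dy": 0,"dz": 0.5,"rx": 0,"ry": 0,"rz": 0,"gripper": 0.75}
    - {"dx": 0,"dy": 0,"dz": 1,"rx": 0,"ry": 0,"rz": 0,"gripper": 0.75}
    - {"dx": 0,"dy": 0,"dz": 1.5,"rx": 0,"ry": 0,"rz": 0,"gripper": 0.75}
    - {"dx": 0,"dy": 0,"dz": 2,"rx": 0,"ry": 0,"rz": 0,"gripper": 0.75}
    - {"dx": 0,"dy": 0,"dz": 2,"rx": 0,"ry": 0,"rz": 0,"gripper": 0.75}
    - {"dx": 0,"dy": 0,"dz": 2,"rx": 0,"ry": 0,"rz": 0,"gripper": 0.75}
    - {"dx": 0,"dy": 0,"dz": 2,"rx": 0,"ry": 0,"rz": 0,"gripper": 0.75}
    - {"dx": 0,"dy": 0,"dz": 2,"rx": 0,"ry": 0,"rz": 0,"gripper": 0.75}

```text
t: 20.45
eef_pos: [0.4954, 0.0099, 0.0381]
ee_rot: [-3.141, 0.001, -2.481]
force: [-2.2, -0.0, 5.7]
width: 0.038
gripper_force: 20.0
```

Call:
jog_arm:
  targets:
    - {"dx": 0,"dy": 0,"dz": -0.5,"rx": 0,"ry": 0,"rz": 0,"gripper": 0.54}
    - {"dx": 0,"dy": 0,"dz": -0.5,"rx": 0,"ry": 0,"rz": 0,"gripper": 0.52}
    - {"dx": 0,"dy": 0,"dz": -0.5,"rx": 0,"ry": 0,"rz": 0,"gripper": 0.51}
    - {"dx": 0,"dy": 0,"dz": -0.5,"rx": 0,"ry": 0,"rz": 0,"gripper": 0.51}
    - {"dx": 0,"dy": 0,"dz": -5,"rx": 0,"ry": 0,"rz": 0,"gripper": 0.51}
    - {"dx": 0,"dy": 0,"dz": -15,"rx": 0,"ry": 0,"rz": 0,"gripper": 0.51}
    - {"dx": 0,"dy": 0,"dz": -40,"rx": 0,"ry": 0,"rz": 0,"gripper": 0.3}
    - {"dx": 0,"dy": 0,"dz": -70,"rx": 0,"ry": 0,"rz": 0,"gripper": 0}

```text
t: 21.12
eef_pos: [0.4937, 0.0093, 0.1071]
ee_rot: [3.14, -0.004, -2.481]
force: [0.9, -0.2, 1.0]
width: 0.0513
gripper_force: 0.0
```

Call:
jog_arm:
  targets:
    - {"dx": 2,"dy": -9,"dz": -25,"rx": 0,"ry": 0,"rz": -0.07,"gripper": 0}
    - {"dx": 6,"dy": -35,"dz": -40,"rx": 0,"ry": 0,"rz": -0.19,"gripper": 0}
    - {"dx": 11,"dy": -64,"dz": -42,"rx": 0,"ry": 0,"rz": -0.31,"gripper": 0}
    - {"dx": 16,"dy": -95,"dz": -42,"rx": 0,"ry": 0,"rz": -0.43,"gripper": 0}
    - {"dx": 21,"dy": -126,"dz": -42,"rx": 0,"ry": 0,"rz": -0.55,"gripper": 0}
    - {"dx": 26,"dy": -157,"dz": -42,"rx": 0,"ry": 0,"rz": -0.67,"gripper": 0}
    - {"dx": 31,"dy": -187,"dz": -42,"rx": 0,"ry": 0,"rz": -0.79,"gripper": 0}
    - {"dx": 35,"dy": -210,"dz": -42,"rx": 0,"ry": 0,"rz": -0.9,"gripper": 0}

```text
t: 21.78
eef_pos: [0.5971, -0.1796, 0.1497]
ee_rot: [3.142, -0.0, -1.575]
force: [-0.4, 0.4, 0.8]
width: 0.0878
gripper_force: 0.0
```

```bash
python3 -c "
from h import *
go([.600,-.184,.15],-1.49)"
```

```text
t 21.78 pos [ 0.5971 -0.1796  0.1497] rot [ 3.1416e+00 -2.0000e-04 -1.5753e+00] q [ 0.02  0.35 -0.24  0.   -0.98 -0.03] w 0.0878 gf 0.0 F [-0.4  0.4  0.8]
GO d [ 4.4 -2.9 -0.3] rv [ 0.    -0.    -0.085] dist 5
```

Call:
jog_arm:
  targets:
    - {"dx": 1,"dy": -1,"dz": 0,"rx": 0,"ry": 0,"rz": -0.05,"gripper": 0}
    - {"dx": 1,"dy": -2,"dz": 0,"rx": 0,"ry": 0,"rz": -0.085,"gripper": 0}
    - {"dx": 1,"dy": -2,"dz": 0,"rx": 0,"ry": 0,"rz": -0.085,"gripper": 0}
    - {"dx": 1,"dy": -2,"dz": 0,"rx": 0,"ry": 0,"rz": -0.085,"gripper": 0}
    - {"dx": 1,"dy": -2,"dz": 0,"rx": 0,"ry": 0,"rz": -0.085,"gripper": 0}
    - {"dx": 1,"dy": -2,"dz": 0,"rx": 0,"ry": 0,"rz": -0.085,"gripper": 0}
    - {"dx": 1,"dy": -2,"dz": 0,"rx": 0,"ry": 0,"rz": -0.085,"gripper": 0}
    - {"dx": 1,"dy": -2,"dz": 0,"rx": 0,"ry": 0,"rz": -0.085,"gripper": 0}

```text
t: 22.45
eef_pos: [0.5983, -0.1782, 0.1498]
ee_rot: [-3.141, -0.0, -1.496]
force: [0.5, 0.3, -0.4]
width: 0.0877
gripper_force: 0.0
```

```bash
python3 - <<'E'
from h import *
f=pic('wrist','w8.png')
go([.6067,-.2634,.035],-1.49)
E
```

```text
t 22.50 pos [ 0.5983 -0.1783  0.1497] rot [-3.1414  0.     -1.4957] q [ 0.02  0.35 -0.23 -0.   -0.98  0.05] w 0.0875 gf 0.0 F [0.1 0.  0.4]
GO d [ 85.5  -2.  114.7] rv [-0.     0.    -0.006] dist 143
```

View pics/w8.png

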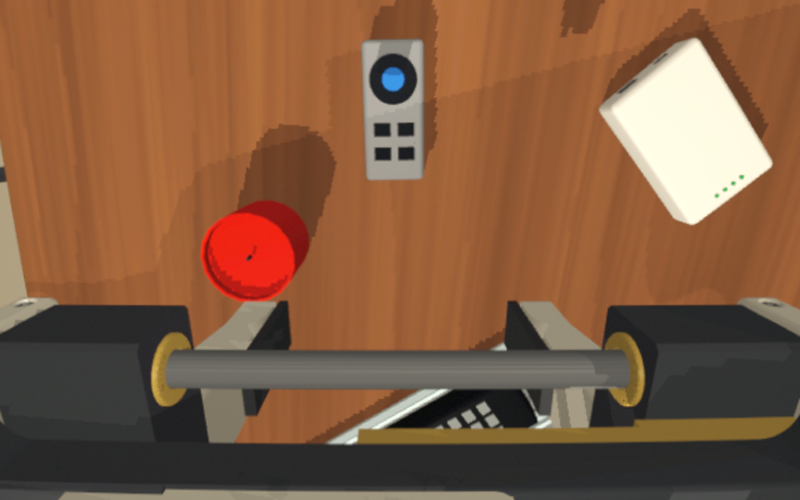

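The streaming remote (ring at (393,79), four keys) has its corners at (362,41), (424,41), (423,179) and (367,180). The red tin is at (255,252), and the power bank with green lamps at (690,130), both clear of the grasp.

```bash
python3 - <<'E'
from h import *
f=load('wrist'); c=lambda p:np.array(p)/1.25
# +x up in picture (tool +x), +y left in picture? tool y = right; tool z down => world +y = left
P=pix2w(f,c([(362,41),(424,41),(423,179),(367,180)]),.022)
x,a,r=fitrect(P,.08,.036);print(x.round(4),a.round(3),r.round(1))
go([*x,.035],a)
E
```

```text
[ 0.6066 -0.2618] -1.483 1.4
t 22.50 pos [ 0.5983 -0.1783  0.1497] rot [-3.1414  0.     -1.4957] q [ 0.02  0.35 -0.23 -0.   -0.98  0.05] w 0.0875 gf 0.0 F [0.1 0.  0.4]
GO d [ 83.9  -2.  114.7] rv [-0.     0.    -0.013] dist 142
```

Call:
jog_arm:
  targets:
    - {"dx": 12,"dy": 0,"dz": 5,"rx": 0,"ry": 0,"rz": -0.01,"gripper": 0}
    - {"dx": 35,"dy": -1,"dz": 18,"rx": 0,"ry": 0,"rz": -0.01,"gripper": 0}
    - {"dx": 60,"dy": -2,"dz": 40,"rx": 0,"ry": 0,"rz": -0.01,"gripper": 0}
    - {"dx": 78,"dy": -2,"dz": 65,"rx": 0,"ry": 0,"rz": -0.01,"gripper": 0}
    - {"dx": 84,"dy": -2,"dz": 90,"rx": 0,"ry": 0,"rz": -0.01,"gripper": 0}
    - {"dx": 84,"dy": -2,"dz": 108,"rx": 0,"ry": 0,"rz": -0.01,"gripper": 0}
    - {"dx": 84,"dy": -2,"dz": 114,"rx": 0,"ry": 0,"rz": -0.01,"gripper": 0}
    - {"dx": 84,"dy": -2,"dz": 115,"rx": 0,"ry": 0,"rz": -0.01,"gripper": 0}
  force: 20

```text
t: 23.17
eef_pos: [0.6056, -0.262, 0.0329]
ee_rot: [3.138, 0.001, -1.486]
force: [0.5, 0.6, -0.3]
width: 0.0874
gripper_force: 0.0
```

Call:
jog_arm:
  targets:
    - {"dx": 0,"dy": 0,"dz": 0,"rx": 0,"ry": 0,"rz": 0,"gripper": 0.4}
    - {"dx": 0,"dy": 0,"dz": 0,"rx": 0,"ry": 0,"rz": 0,"gripper": 0.53}
    - {"dx": 0,"dy": 0,"dz": 0,"rx": 0,"ry": 0,"rz": 0,"gripper": 0.56}
    - {"dx": 0,"dy": 0,"dz": 0,"rx": 0,"ry": 0,"rz": 0,"gripper": 0.6}
    - {"dx": 0,"dy": 0,"dz": 0,"rx": 0,"ry": 0,"rz": 0,"gripper": 0.75}
    - {"dx": 0,"dy": 0,"dz": 0,"rx": 0,"ry": 0,"rz": 0,"gripper": 0.75}
    - {"dx": 0,"dy": 0,"dz": 0,"rx": 0,"ry": 0,"rz": 0,"gripper": 0.75}
    - {"dx": 0,"dy": 0,"dz": 0,"rx": 0,"ry": 0,"rz": 0,"gripper": 0.75}
  force: 20

```text
t: 23.83
eef_pos: [0.6067, -0.2621, 0.0347]
ee_rot: [-3.141, -0.0, -1.486]
force: [0.5, -0.2, -0.0]
width: 0.0402
gripper_force: 0.0
```

Call:
jog_arm:
  targets:
    - {"dx": 0,"dy": 0,"dz": 0,"rx": 0,"ry": 0,"rz": 0,"gripper": 0.75}
    - {"dx": 0,"dy": 0,"dz": 0,"rx": 0,"ry": 0,"rz": 0,"gripper": 0.75}
    - {"dx": 0,"dy": 0,"dz": 0,"rx": 0,"ry": 0,"rz": 0,"gripper": 0.75}
    - {"dx": 0,"dy": 0,"dz": -8,"rx": 0,"ry": 0,"rz": 0,"gripper": 0.75}
    - {"dx": 0,"dy": 0,"dz": -25,"rx": 0,"ry": 0,"rz": 0,"gripper": 0.75}
    - {"dx": 0,"dy": 0,"dz": -50,"rx": 0,"ry": 0,"rz": 0,"gripper": 0.75}
    - {"dx": 0,"dy": 0,"dz": -75,"rx": 0,"ry": 0,"rz": 0,"gripper": 0.75}
    - {"dx": 0,"dy": 0,"dz": -85,"rx": 0,"ry": 0,"rz": 0,"gripper": 0.75}

```text
t: 24.5
eef_pos: [0.6082, -0.2627, 0.1237]
ee_rot: [-3.137, -0.002, -1.485]
force: [0.6, 0.0, 0.6]
width: 0.0356
gripper_force: 20.0
```

```bash
python3 -c "
from h import *
go([.585,.084,.12],-2.481)"
```

```text
t 24.50 pos [ 0.6082 -0.2627  0.1237] rot [-3.1373e+00 -1.8000e-03 -1.4851e+00] q [-0.11  0.43 -0.18  0.   -0.96  0.2 ] w 0.0356 gf 20.0 F [0.6 0.  0.6]
GO d [-347.4   -6.5    3.1] rv [-0.005  0.     0.996] dist 347
```

Call:
jog_arm:
  targets:
    - {"dx": -10,"dy": 0,"dz": 0,"rx": 0,"ry": 0,"rz": 0,"gripper": 0.75}
    - {"dx": -28,"dy": -1,"dz": 0,"rx": 0,"ry": 0,"rz": 0,"gripper": 0.75}
    - {"dx": -52,"dy": -1,"dz": 0,"rx": 0,"ry": 0,"rz": 0,"gripper": 0.75}
    - {"dx": -78,"dy": -2,"dz": 0,"rx": 0,"ry": 0,"rz": 0,"gripper": 0.75}
    - {"dx": -104,"dy": -2,"dz": 0,"rx": 0,"ry": 0,"rz": 0,"gripper": 0.75}
    - {"dx": -130,"dy": -3,"dz": 0,"rx": 0,"ry": 0,"rz": 0,"gripper": 0.75}
    - {"dx": -155,"dy": -3,"dz": 0,"rx": 0,"ry": 0,"rz": 0,"gripper": 0.75}
    - {"dx": -180,"dy": -3,"dz": 0,"rx": 0,"ry": 0,"rz": 0,"gripper": 0.75}

```text
t: 25.17
eef_pos: [0.5933, -0.081, 0.1187]
ee_rot: [3.14, 0.0, -1.486]
force: [1.0, 0.1, -0.3]
width: 0.0356
gripper_force: 20.0
```

Call:
jog_arm:
  targets:
    - {"dx": -25,"dy": 0,"dz": 0,"rx": 0,"ry": 0,"rz": 0.08,"gripper": 0.75}
    - {"dx": -50,"dy": -1,"dz": 0,"rx": 0,"ry": 0,"rz": 0.2,"gripper": 0.75}
    - {"dx": -75,"dy": -1,"dz": 0,"rx": 0,"ry": 0,"rz": 0.32,"gripper": 0.75}
    - {"dx": -100,"dy": -2,"dz": 0,"rx": 0,"ry": 0,"rz": 0.44,"gripper": 0.75}
    - {"dx": -123,"dy": -2,"dz": 0,"rx": 0,"ry": 0,"rz": 0.56,"gripper": 0.75}
    - {"dx": -143,"dy": -3,"dz": 0,"rx": 0,"ry": 0,"rz": 0.68,"gripper": 0.75}
    - {"dx": -157,"dy": -3,"dz": 0,"rx": 0,"ry": 0,"rz": 0.8,"gripper": 0.75}
    - {"dx": -163,"dy": -3,"dz": 0,"rx": 0,"ry": 0,"rz": 0.9,"gripper": 0.75}

```text
t: 25.83
eef_pos: [0.5826, 0.0822, 0.1188]
ee_rot: [3.141, -0.001, -2.391]
force: [0.4, -0.8, -0.5]
width: 0.036
gripper_force: 20.0
```

```bash
python3 -c "
from h import *
go([.585,.084,.08],-2.481)"
```

```text
t 25.83 pos [0.5826 0.0822 0.1188] rot [ 3.1409e+00 -9.0000e-04 -2.3905e+00] q [ 0.47  0.33 -0.35 -0.   -0.89 -1.29] w 0.0360 gf 20.0 F [ 0.4 -0.8 -0.5]
GO d [-3.  -0.4 38.8] rv [ 0.001 -0.001  0.09 ] dist 39
```

Call:
jog_arm:
  targets:
    - {"dx": -1,"dy": 0,"dz": 4,"rx": 0,"ry": 0,"rz": 0.06,"gripper": 0.75}
    - {"dx": -1,"dy": 0,"dz": 14,"rx": 0,"ry": 0,"rz": 0.09,"gripper": 0.75}
    - {"dx": -1,"dy": 0,"dz": 26,"rx": 0,"ry": 0,"rz": 0.09,"gripper": 0.75}
    - {"dx": -1,"dy": 0,"dz": 35,"rx": 0,"ry": 0,"rz": 0.09,"gripper": 0.75}
    - {"dx": -1,"dy": 0,"dz": 39,"rx": 0,"ry": 0,"rz": 0.09,"gripper": 0.75}
    - {"dx": -1,"dy": 0,"dz": 39,"rx": 0,"ry": 0,"rz": 0.09,"gripper": 0.75}
    - {"dx": -1,"dy": 0,"dz": 39,"rx": 0,"ry": 0,"rz": 0.09,"gripper": 0.75}
    - {"dx": -1,"dy": 0,"dz": 39,"rx": 0,"ry": 0,"rz": 0.09,"gripper": 0.75}

```text
t: 26.5
eef_pos: [0.5845, 0.0809, 0.081]
ee_rot: [-3.141, 0.001, -2.476]
force: [-0.2, -0.7, -0.5]
width: 0.0356
gripper_force: 20.0
```

```bash
python3 - <<'E'
from h import *
f=pic('wrist','w9.png')
go([.5855,.083,.038],-2.481)
E
```

```text
t 26.55 pos [0.5846 0.0809 0.0811] rot [-3.1413e+00  8.0000e-04 -2.4758e+00] q [ 0.47  0.38 -0.38  0.   -0.81 -1.37] w 0.0358 gf 20.0 F [ 0.  1. -1.]
GO d [-2.   1.1 43.1] rv [-0.     0.001  0.005] dist 43
```

View pics/w9.png

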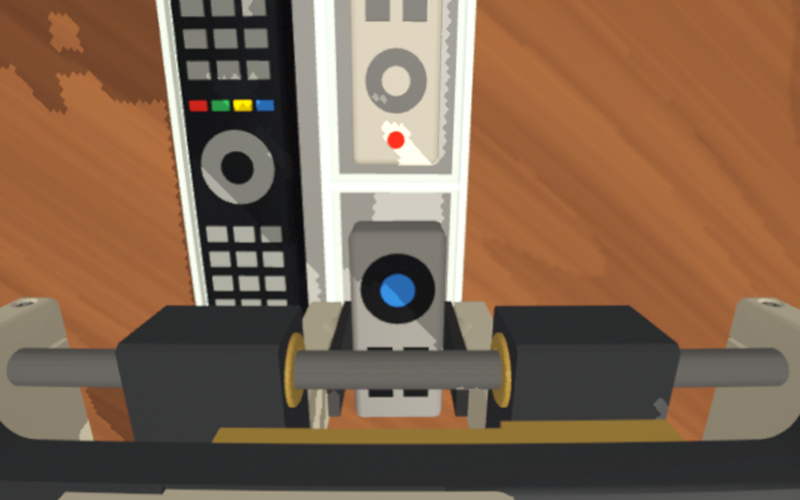

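The TV and soundbar remotes lie in their compartments. The streaming remote hangs over the shortest: front end (351..446, y≈223), divider at y 176..190, right outer wall edge near x=468 at y=185.

```bash
python3 - <<'E'
from h import *
f=load('wrist'); c=lambda p:np.array(p)/1.25
a=.660;x=np.array([np.cos(a),np.sin(a)]);y=np.array([-x[1],x[0]]); ctr=np.array([.556,.013])
loc=lambda p,z:[(float((q-ctr)@x*1e3),float((q-ctr)@y*1e3)) for q in pix2w(f,c(p),z)[:,:2]]
r=lambda L:[(round(u,1),round(v,1)) for u,v in L]
print('divider edge pts (expect x 14 & 17)',r(loc([(400,176),(400,190)],.014)))
print('right outer wall (expect y 68.5)',r(loc([(468,185),(472,60)],.014)))
print('remote front corners',r(loc([(350,232),(446,232),(398,223)],.068)))
print('tv sides',r(loc([(192,170),(302,170)],.027)),'sb',r(loc([(354,120),(440,120),(396,163)],.025)))
E
```

```text
divider edge pts (expect x 14 & 17) [(10.2, 36.9), (16.7, 36.9)]
right outer wall (expect y 68.5) [(14.1, 69.0), (-40.5, 67.9)]
remote front corners [(23.8, 19.0), (23.6, 53.1), (20.4, 36.0)]
tv sides [(6.4, -54.6), (6.3, -6.0)] sb [(-14.8, 17.0), (-15.0, 53.7), (3.2, 35.0)]
```

Call:
jog_arm:
  targets:
    - {"dx": -4,"dy": 1,"dz": 0,"rx": 0,"ry": 0,"rz": 0.003,"gripper": 0.75}
    - {"dx": -6,"dy": 1,"dz": 4,"rx": 0,"ry": 0,"rz": 0.003,"gripper": 0.75}
    - {"dx": -6,"dy": 1,"dz": 13,"rx": 0,"ry": 0,"rz": 0.003,"gripper": 0.75}
    - {"dx": -6,"dy": 1,"dz": 24,"rx": 0,"ry": 0,"rz": 0.003,"gripper": 0.75}
    - {"dx": -6,"dy": 1,"dz": 33,"rx": 0,"ry": 0,"rz": 0.003,"gripper": 0.75}
    - {"dx": -6,"dy": 1,"dz": 39,"rx": 0,"ry": 0,"rz": 0.003,"gripper": 0.75}
    - {"dx": -6,"dy": 1,"dz": 40,"rx": 0,"ry": 0,"rz": 0.003,"gripper": 0.75}
    - {"dx": -6,"dy": 1,"dz": 41,"rx": 0,"ry": 0,"rz": 0.003,"gripper": 0.75}

```text
t: 27.22
eef_pos: [0.588, 0.0851, 0.0387]
ee_rot: [3.141, -0.001, -2.479]
force: [-0.1, -1.5, -0.3]
width: 0.0353
gripper_force: 20.0
```

Call:
jog_arm:
  targets:
    - {"dx": 0,"dy": 0,"dz": 0.5,"rx": 0,"ry": 0,"rz": 0,"gripper": 0.75}
    - {"dx": 0,"dy": 0,"dz": 1,"rx": 0,"ry": 0,"rz": 0,"gripper": 0.75}
    - {"dx": 0,"dy": 0,"dz": 1.5,"rx": 0,"ry": 0,"rz": 0,"gripper": 0.75}
    - {"dx": 0,"dy": 0,"dz": 2,"rx": 0,"ry": 0,"rz": 0,"gripper": 0.75}
    - {"dx": 0,"dy": 0,"dz": 2,"rx": 0,"ry": 0,"rz": 0,"gripper": 0.75}
    - {"dx": 0,"dy": 0,"dz": 2,"rx": 0,"ry": 0,"rz": 0,"gripper": 0.75}
    - {"dx": 0,"dy": 0,"dz": 2,"rx": 0,"ry": 0,"rz": 0,"gripper": 0.75}
    - {"dx": 0,"dy": 0,"dz": 2,"rx": 0,"ry": 0,"rz": 0,"gripper": 0.75}

```text
t: 27.88
eef_pos: [0.5884, 0.0853, 0.0377]
ee_rot: [-3.142, 0.0, -2.479]
force: [-0.1, -1.1, -0.2]
width: 0.0356
gripper_force: 20.0
```

Call:
jog_arm:
  targets:
    - {"dx": 0,"dy": 0,"dz": 0.5,"rx": 0,"ry": 0,"rz": 0,"gripper": 0.75}
    - {"dx": 0,"dy": 0,"dz": 0.7,"rx": 0,"ry": 0,"rz": 0,"gripper": 0.75}
    - {"dx": 0,"dy": 0,"dz": 0.7,"rx": 0,"ry": 0,"rz": 0,"gripper": 0.57}
    - {"dx": 0,"dy": 0,"dz": 0.5,"rx": 0,"ry": 0,"rz": 0,"gripper": 0.54}
    - {"dx": 0,"dy": 0,"dz": 0,"rx": 0,"ry": 0,"rz": 0,"gripper": 0.53}
    - {"dx": 0,"dy": 0,"dz": 0,"rx": 0,"ry": 0,"rz": 0,"gripper": 0.53}
    - {"dx": 0,"dy": 0,"dz": -5,"rx": 0,"ry": 0,"rz": 0,"gripper": 0.53}
    - {"dx": 0,"dy": 0,"dz": -15,"rx": 0,"ry": 0,"rz": 0,"gripper": 0.53}

```text
t: 28.55
eef_pos: [0.5875, 0.085, 0.0519]
ee_rot: [3.141, -0.002, -2.479]
force: [-0.4, -0.3, -0.9]
width: 0.0411
gripper_force: 0.0
```

Call:
jog_arm:
  targets:
    - {"dx": 0,"dy": 0,"dz": -20,"rx": 0,"ry": 0,"rz": 0,"gripper": 0.53}
    - {"dx": 0,"dy": 0,"dz": -50,"rx": 0,"ry": 0,"rz": 0,"gripper": 0.3}
    - {"dx": 0,"dy": 0,"dz": -85,"rx": 0,"ry": 0,"rz": 0,"gripper": 0}
    - {"dx": 0,"dy": 0,"dz": -120,"rx": 0,"ry": 0,"rz": 0,"gripper": 0}
    - {"dx": -20,"dy": 0,"dz": -150,"rx": 0,"ry": 0,"rz": 0,"gripper": 0}
    - {"dx": -45,"dy": 0,"dz": -170,"rx": 0,"ry": 0,"rz": 0,"gripper": 0}
    - {"dx": -60,"dy": 0,"dz": -180,"rx": 0,"ry": 0,"rz": 0,"gripper": 0}
    - {"dx": -60,"dy": 0,"dz": -180,"rx": 0,"ry": 0,"rz": 0,"gripper": 0}

```text
t: 29.22
eef_pos: [0.6387, 0.124, 0.2367]
ee_rot: [-3.139, 0.006, -2.478]
force: [0.8, -0.1, 0.4]
width: 0.0822
gripper_force: 0.0
```

```bash
python3 - <<'E'
from h import *
st(); f=pic('wrist','w10.png')
E
```

```text
t 29.22 pos [0.6387 0.124  0.2367] rot [-3.1393  0.0061 -2.4777] q [ 0.49  0.32 -0.07  0.   -1.17 -1.4 ] w 0.0822 gf 0.0 F [ 0.8 -0.1  0.4]
```

View pics/w10.png

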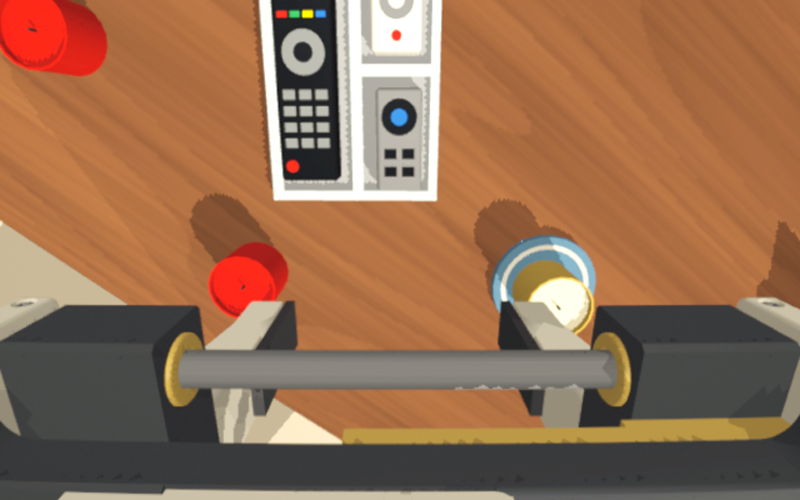

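All three remotes lie in their compartments and the candle stands on the coaster at (545,285). I use my last look to check its centring.

Call:
jog_arm:
  targets:
    - {"dx": -12,"dy": 11,"dz": 0,"rx": 0,"ry": 0,"rz": 0,"gripper": 0}
    - {"dx": -40,"dy": 36,"dz": 0,"rx": 0,"ry": 0,"rz": 0,"gripper": 0}
    - {"dx": -68,"dy": 62,"dz": 0,"rx": 0,"ry": 0,"rz": 0,"gripper": 0}
    - {"dx": -96,"dy": 88,"dz": 0,"rx": 0,"ry": 0,"rz": 0,"gripper": 0}
    - {"dx": -122,"dy": 111,"dz": 0,"rx": 0,"ry": 0,"rz": 0,"gripper": 0}
    - {"dx": -138,"dy": 126,"dz": 0,"rx": 0,"ry": 0,"rz": 0,"gripper": 0}
    - {"dx": -144,"dy": 132,"dz": 0,"rx": 0,"ry": 0,"rz": 0,"gripper": 0}
    - {"dx": -144,"dy": 132,"dz": 0,"rx": 0,"ry": 0,"rz": 0,"gripper": 0}

```text
t: 29.93
eef_pos: [0.6669, 0.3167, 0.231]
ee_rot: [3.141, -0.002, -2.477]
force: [-0.7, -1.0, -0.2]
width: 0.0877
gripper_force: 0.0
```

```bash
python3 - <<'E'
from h import *
f=pic('wrist','w11.png',3,(220,60,450,250)); st()
E
```

```text
t 29.98 pos [0.667  0.3153 0.2314] rot [ 3.1414e+00 -2.1000e-03 -2.4777e+00] q [ 0.7   0.47  0.15 -0.   -1.25 -1.61] w 0.0875 gf 0.0 F [ 0.4 -0.2  0.6]
```

View pics/w11.png

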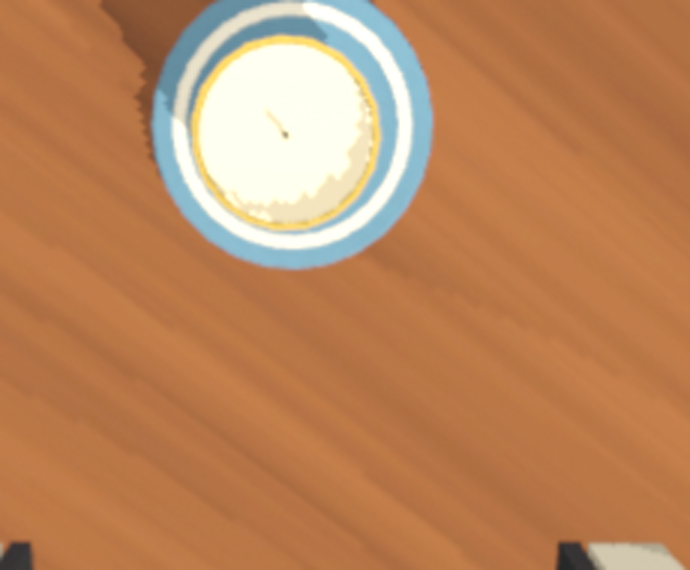

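The coaster's ring spans (173..413, 1..250) in the crop and the candle rim (193..380, 35..231), so the candle is standing near the middle.

```bash
python3 - <<'E'
from h import *
f=load('wrist'); c=lambda p:np.array(p)/3.+[219.67,59.67]
k=pix2w(f,c([(173,125),(413,125),(293,1),(293,250)]),.009).mean(0)
q=pix2w(f,c([(193,133),(380,133),(286,35),(286,231)]),.054).mean(0)
print(k,q,'off mm',((q-k)[:2]*1e3).round(1))
E
```

```text
[0.60811059 0.26953818 0.009     ] [0.61069399 0.26917906 0.054     ] off mm [ 2.6 -0.4]
```

```bash
python3 -c "
from station import arm
print(arm.job_done())"
```

```text
the job is handed in; nothing more can be done
None
```

The job is handed in at about 30 s: all three remotes lie keys up in their own compartments, the candle stands upright within about 3 mm of the coaster's middle, and I never moved the phone, power bank or oak box.

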